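Fetch the boxed-in solder reel

TASK

The solder reel in the plywood caddy is boxed in between the green bottle and the yellow tub of brass wool. Clear the bottle and the tub to the black side mat and stand them there, then fetch the reel and set it flat on the round steel pad, wholly on it, and only after that put the bottle and the tub each back on the very spot in the caddy where it stood at the start. Keep the bottle and the tub upright all the time and do not shift the reel before both stand on the mat.

Things in the scene. Friction and masses are not known exactly. Their poses are not given: they have to be found in the camera images.
- wool_tub: Round yellow plastic tub of brass wool, 44 mm diameter (widest about half way up), 25 mm tall. Loose, upright. Origin: centre of its underside; z up. It starts in one of the caddy's two end seats (which one varies); about 0.06 kg.
- cleaner_bottle: Clear bottle with green liquid and a white screw cap, 36 mm diameter, 82 mm tall; body of 36 mm width to about 45 mm up, cap 21 mm wide. Loose, upright. Origin: centre of its underside; z up. It starts in the caddy's other end seat; about 0.09 kg.
- solder_spool: Reel of solder wire lying flat (axis upright), 54 mm diameter over its flanges, 30 mm tall, loose, 0.22 kg. Origin: centre of its underside; z along its axis. It starts in the caddy's middle, about 7 mm from the tub, 11 mm from the bottle and 6 mm from each cheek: fingers find room beside it only along the caddy's y, once bottle and tub are gone.
- caddy: Plywood foot 90 (x) x 210 (y) mm, fixed; the things stand on its top, 5 mm above its origin (centre of underside). Two aluminium cheeks at x = -37 and +37 mm: 8 mm thick, 50 mm long in y about y = 0, tops 39 mm above the origin. A seat (thin ring, 52 mm) at y = -56 and +56 mm, x = 0; bottle and tub each start within 3 mm of one in x and y. Beside the seats, along x, there is room for fingers.
- side_mat: Black rubber mat, 110 mm (its x) x 150 mm (its y), 3 mm thick, fixed, empty. The side area for bottle and tub, left or right of the caddy. Origin: centre of its underside; z up.
- reel_pad: Round dark steel pad, 80 mm diameter, 6 mm thick, fixed, empty, with a fine bright ring of 60 mm drawn on it; on the other side of the caddy from the mat. Origin: centre of its underside; z up.

How it is judged:
On the way, in this order (a step that is already met when the one before it is completed fails the run):
1. bottle and tub stand upright and released on the side mat (their centres over it), and the reel has not been shifted (x of wool_tub in the frame of side_mat between -0.055 and 0.055 m and y of wool_tub in the frame of side_mat between -0.075 and 0.075 m and height (world z) of each of wool_tub, cleaner_bottle below 0.012 m and angle between each of wool_tub, cleaner_bottle's own z axis and vertical below 0.12 rad and contact force between the fingers and wool_tub below 0.3 N and linear speed of each of wool_tub, cleaner_bottle below 0.02 m/s and x of cleaner_bottle in the frame of side_mat between -0.055 and 0.055 m and y of cleaner_bottle in the frame of side_mat between -0.075 and 0.075 m and contact force between the fingers and cleaner_bottle below 0.3 N and distance of solder_spool from where it was at the start of the episode below 0.012 m), for 0.2 s.
2. the reel lies flat and released, wholly on the round pad, while bottle and tub still stand on the mat (x of wool_tub in the frame of side_mat between -0.055 and 0.055 m and y of wool_tub in the frame of side_mat between -0.075 and 0.075 m and height (world z) of each of wool_tub, cleaner_bottle below 0.012 m and angle between each of wool_tub, cleaner_bottle's own z axis and vertical below 0.12 rad and contact force between the fingers and wool_tub below 0.3 N and linear speed of each of wool_tub, cleaner_bottle, solder_spool below 0.02 m/s and x of cleaner_bottle in the frame of side_mat between -0.055 and 0.055 m and y of cleaner_bottle in the frame of side_mat between -0.075 and 0.075 m and contact force between the fingers and cleaner_bottle below 0.3 N and horizontal distance between solder_spool and reel_pad below 0.013 m and z of solder_spool in the frame of reel_pad between 0.003 and 0.011 m and angle between solder_spool's own z axis and vertical below 0.1 rad and contact force between the fingers and solder_spool below 0.3 N), for 0.2 s.
At the end, for the whole second after the job is handed in: bottle and tub each stand upright, released and at rest within 13 mm of where it stood at the start, and the reel lies flat, released and at rest on the round pad, its centre within 13 mm of the pad's centre (distance of each of wool_tub, cleaner_bottle from where it was at the start of the episode below 0.013 m and angle between each of wool_tub, cleaner_bottle's own z axis and vertical below 0.12 rad and contact force between the fingers and wool_tub below 0.3 N and linear speed of each of wool_tub, cleaner_bottle, solder_spool below 0.02 m/s and contact force between the fingers and cleaner_bottle below 0.3 N and horizontal distance between solder_spool and reel_pad below 0.013 m and z of solder_spool in the frame of reel_pad between 0.003 and 0.011 m and angle between solder_spool's own z axis and vertical below 0.1 rad and contact force between the fingers and solder_spool below 0.3 N); the robot touches nothing.
It fails at once if the bottle or the tub is tipped (more than about 30 degrees) (angle between any of wool_tub, cleaner_bottle's own z axis and vertical above 0.55 rad).
It also fails if it takes over 128 s, if anything falls off the work surface, if the arm or the gripper's body presses on something with over 40 N, if the wrist force passes 120 N, or if a joint passes its speed limit or range.

ROBOT

A 7-joint arm with a two-finger parallel gripper is mounted at the origin on a cart in front of the work surface, level with it; the furniture and walls round the work are solid. World frame = base frame: x ahead of the robot, y to its left, z up, the work surface at z = 0. Lengths are in m, angles in rad, forces in N, time in s.
With the tool pointing down it reaches from about 0.425 to 0.875 m from the base axis. Payload 4.7 kg.
Tool frame: the origin (TCP) lies at the very end of the fingers, on their centre line; the grasp point (between the pads) lies 19 mm behind it; z points along the fingers, y is the line along which they close (so a half turn about z gives the same grasp; the last joint's range is limited). The gripper opens to 87 mm and grips with 3 to 60 N. Pads are 19 mm wide; open, the fingers measure 117 mm over their backs; the gripper's body (75 mm by 190 mm) begins 51 mm behind the grasp point.
Start: joints at [1.236, 0.321, -0.07, 1.45, 0.023, 1.371, -0.057], TCP at [0.222, -0.611, 0.223] pointing down, gripper open.
Joint ranges: [-2.86, 2.86], [-0.3, 2.09], [-1.38, 1.24], [0.06, 2.45], [-1.56, 4.7], [0.09, 2.05], [-2.69, 2.69]. Speed limits (rad/s): [2.57, 2.57, 3.14, 3.14, 3.14, 3.14, 3.14].

INTERFACE

Orientations are given as a rotation vector (axis times angle).
In Python, from bench import ctrl, vision gives the robot as it stands.
- The arm moves only by the tool jog_arm, never from a script. Its argument "increments" is a list of rows, each an object of numbers: "tx", "ty", "tz": the shift along the tool's x, y, z in mm; "wx", "wy", "wz": the turn, a rotation vector about the tool's x, y, z in rad; "gripper": the opening, from 0 (shut) to 1 (fully open). In form: [{"tx": .., "ty": .., "tz": .., "wx": .., "wy": .., "wz": .., "gripper": ..}, ...]. A call has exactly 5 rows; each row is the pose to reach, as a shift and turn from the pose commanded when the call began, along the tool's axes at that moment; what a row does not reach only later rows make up. A row lasts 1/12 s, in which the tool goes at most 41.7 mm and 7.16 degrees, less where a joint would pass 70% of its speed; a pose out of reach is approached as far as the arm can. A call with a gripper value outside its range is refused whole. The fingers move at their own pace and stop on an object; "grip_force" is the grip in N (left out, the last holds). Time passes only in rows, so rows that repeat a pose let the fingers close, or fill a call up. It gives the time, the measured TCP pose, the force, the opening and the grip force at its end, in the units of the state.
- ctrl.get_state(): the state, without advancing time (a new reading comes with each control period).
- vision.get_image(name): name is "side" or "top" or "wrist"; returns a dict with "color" (384x512x3 uint8, blue, green, red), "fx", "fy", "cx", "cy" (pixels), "extrinsics" (4x4, takes a point from world to camera coordinates). Camera axes: x right, y down, z forward; pixel columns grow to the right and rows downward; lengths in m; the calibration is good to about 2 mm. A picture is of the moment at which its call begins. There is no depth.
- ctrl.close_job(): hands the job in; it is judged then, once.
Trained networks look in the newest picture that a camera, given by its name, has taken for a name from the list of things; names that differ only in an ending like _2 or _b are one class to them, and where a whole thing is asked for, a point or a joint stands for the part that bears it (a point fixed in the world has none). Each returns a list of dicts, best first, with "conf" (0 to 1); they miss things now and then, are a little off and sometimes report something else, mostly with a low value. They report only what shows in the picture. A call takes as long as a camera call.
- vision.spot_in(camera, thing): "bbox" ([left, top, right, bottom] in pixels, round what is visible of it).
The state is a dict: "time": time; "joint_positions": joint angles; "qd": joint speeds; "joint_torque": joint torques, N m; "position": TCP position; "tool_rot": TCP orientation; "ft_force": force on the tool from outside, world axes, zero at the start; "torque": the same for the moment, N m; "grip_width": opening from 0.0 (shut) to 1.0 (fully open); "grip_force": force on a finger pad.
Only numpy, scipy, OpenCV 4.12 (cv2) and the standard library are available. Lean on these libraries where they do the work, as an engineer would, in place of code of your own. Each camera call takes 0.05 s, during which the arm holds its last target. There are 200 camera calls.

## Working session

There is one attempt and no reset: what is moved stays moved. The work goes in short steps, Python scripts to look and compute and a tool call to move; the robot and the scene stay as the last step left them, time stands still between calls to the robot, and variables do not carry over. Pictures are saved under pics/ and viewed, at most 14 in all, crops included, and the job is handed in when it is done.

Besides the shell and the picture viewer there is one more tool, called after "Call:" as name(argument=value, ...) on one line, values as JSON. jog_arm: Moves the arm, as the interface text tells. Its arguments: {"type":"object","properties":{"increments":{"type":"array"},"grip_force":{"type":"number"}},"required":["increments"]}

```bash
mkdir -p pics; ls
python3 - <<'E'
from bench import ctrl, vision
import cv2,numpy as np
s=ctrl.get_state();print(s['time'],s['position'],s['tool_rot'],s['grip_width'])
for c in ['top','side']:
    im=vision.get_image(c);cv2.imwrite(f'pics/{c}0.png',im['color'])
    print(c,im['fx'],im['fy'],im['cx'],im['cy'],np.round(im['extrinsics'],4).tolist())
    for t in ['wool_tub','cleaner_bottle','solder_spool','caddy','side_mat','reel_pad']:
        print(t,[(np.round(d['bbox'],1).tolist(),round(d['conf'],2)) for d in vision.spot_in(c,t)[:2]])
E
```

```text
pics
0.0 [ 0.22190411 -0.61035862  0.22147075] [-3.09210322e+00 -5.44783361e-01  7.01565728e-04] 0.9992647932860569
top 434.5787646488097 434.5787646488097 254.5727474241689 189.80683162650234 [[0.01, -0.9999, -0.0119, 0.0095], [-0.9901, -0.0082, -0.1398, 0.4803], [0.1397, 0.0132, -0.9901, 0.8683], [0.0, 0.0, 0.0, 1.0]]
wool_tub [([242.4, 167.8, 265.7, 191.6], 0.8), ([226.8, 158.4, 328.5, 226.1], 0.61)]
cleaner_bottle [([299.0, 186.9, 318.2, 207.0], 0.82), ([226.4, 156.0, 328.0, 226.5], 0.44)]
solder_spool [([268.0, 175.3, 292.2, 204.9], 0.76)]
caddy [([227.5, 157.0, 327.8, 228.0], 0.71)]
side_mat [([112.6, 173.7, 185.4, 229.9], 0.69), ([268.9, 174.3, 293.5, 204.5], 0.57)]
reel_pad [([366.5, 172.4, 404.7, 214.0], 0.87)]
side 457.6162843120798 457.6162843120798 251.0416732065078 193.79999415685234 [[-0.8351, -0.55, -0.0034, 0.423], [-0.4899, 0.7466, -0.4502, 0.2436], [0.2501, -0.3743, -0.8929, 0.9106], [0.0, 0.0, 0.0, 1.0]]
wool_tub [([241.5, 181.3, 261.4, 205.2], 0.64)]
cleaner_bottle [([282.3, 145.1, 296.0, 172.8], 0.77)]
solder_spool [([256.9, 166.1, 282.1, 197.5], 0.61)]
caddy [([221.5, 153.0, 316.8, 222.8], 0.83)]
side_mat [([164.9, 253.3, 249.7, 336.8], 0.72)]
reel_pad [([305.8, 102.1, 337.5, 130.1], 0.56)]
```

Run:
```python
import cv2
a=cv2.imread('pics/top0.png')[140:250,100:420];b=cv2.imread('pics/side0.png')[90:345,150:350]
cv2.imwrite('pics/topc.png',cv2.resize(a,None,fx=2.5,fy=2.5,interpolation=2));cv2.imwrite('pics/sidec.png',cv2.resize(b,None,fx=2.3,fy=2.3,interpolation=2))
```

```text
(no output)
```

View pics/topc.png

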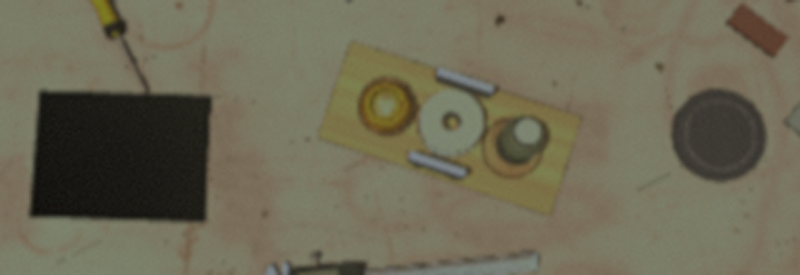

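View pics/sidec.png

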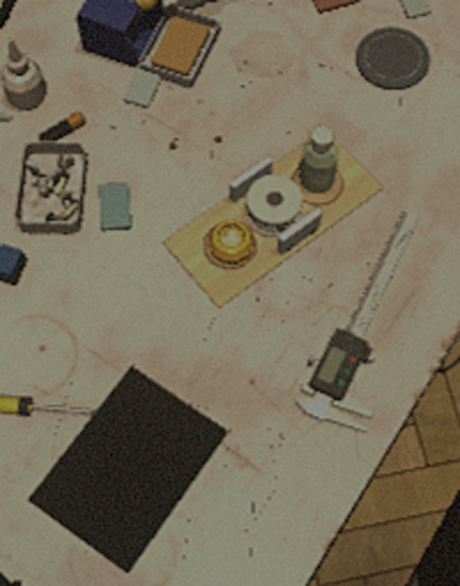

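The top view shows the mat at left (y+), then the tub, reel and bottle in the caddy turned about 18°, and the pad at right. The crop's caddy corners are (350,41), (581,117), (552,215) and (318,137).

```bash
cat > h.py <<'E'
from bench import ctrl, vision
import cv2,numpy as np
from scipy.spatial.transform import Rotation as R
def ray(im,uv,z):
    E=im['extrinsics'];c=-E[:3,:3].T@E[:3,3]
    d=E[:3,:3].T@np.array([(uv[0]-im['cx'])/im['fx'],(uv[1]-im['cy'])/im['fy'],1])
    return (c+d*(z-c[2])/d[2])
def proj(im,p):
    q=im['extrinsics']@np.append(p,1);return np.array([im['fx']*q[0]/q[2]+im['cx'],im['fy']*q[1]/q[2]+im['cy']])
def mid(b): return ((b[0]+b[2])/2,(b[1]+b[3])/2)
def jog(xyz,yaw=None):
    """tool-frame shift (mm) and turn to a world TCP target, tool straight down, tool y-axis at angle yaw (mod pi)"""
    s=ctrl.get_state();Rt=R.from_rotvec(s['tool_rot']);p=Rt.inv().apply(np.array(xyz)-s['position'])*1000
    out=[p.round(1).tolist()]
    if yaw is not None:
        y0=Rt.apply([0,1,0]);cur=np.arctan2(y0[1],y0[0])
        d=(yaw-cur+np.pi/2)%np.pi-np.pi/2
        for k in (0,-np.pi*np.sign(d)):
            a=cur+d+k;y=np.array([np.cos(a),np.sin(a),0]);z=np.array([0,0,-1.]);x=np.cross(y,z)
            out.append((Rt.inv()*R.from_matrix(np.c_[x,y,z])).as_rotvec().round(3).tolist())
    return out
E
python3 - <<'E'
from h import *
def cyl(im,p,r,h):  # projected bbox of a cylinder (given radii list at heights)
    a=np.linspace(0,2*np.pi,60)
    P=np.array([proj(im,p+np.array([rr*np.cos(t),rr*np.sin(t),hh])) for rr,hh in zip(r,h) for t in a])
    return np.r_[P.min(0),P.max(0)]
from scipy.optimize import least_squares
sh={'wool_tub':([.02,.022,.02],[0,.0125,.025],.005),'solder_spool':([.027,.027],[0,.03],.005),'cleaner_bottle':([.018,.018,.0105,.0105],[0,.045,.06,.082],.005),'reel_pad':([.04,.04],[0,.006],0)}
for t,(r,h,z) in sh.items():
    for cs in (['top'],['side'],['top','side']):
        obs=[]
        for c in cs:
            im=vision.get_image(c);d=vision.spot_in(c,t)[0];obs.append((im,np.array(d['bbox'])))
        f=lambda x:np.concatenate([cyl(im,np.array([x[0],x[1],z]),r,h)-b for im,b in obs])
        s=least_squares(f,[.5,0]);print(t,cs,s.x.round(4),s.fun.round(1))
im=vision.get_image('top')
for n,C,z in (('caddy',[(350,41),(581,117),(552,215),(318,137)],.005),('mat',[(39,91),(211,97),(206,220),(31,214)],.003)):
    W=np.array([ray(im,(u/2.5+100,v/2.5+140),z)[:2] for u,v in C]);print(n,W.round(4).tolist(),W.mean(0))
    e=(W[0]+W[3]-W[1]-W[2])/2;f=(W[0]+W[1]-W[2]-W[3])/2;print(np.linalg.norm(e),np.linalg.norm(f),np.arctan2(e[1],e[0]),np.arctan2(f[1],f[0]))
E
```

```text
wool_tub ['top'] [0.5028 0.0128] [ 0.2  0.3 -0.2 -0.3]Traceback (most recent call last):
  File "<stdin>", line 12, in <module>
IndexError: list index out of range
```

```bash
cat >> h.py <<'E'
from scipy.optimize import least_squares
sh={'wool_tub':([.02,.022,.02],[0,.0125,.025]),'solder_spool':([.027,.027],[0,.03]),'cleaner_bottle':([.018,.018,.0105,.0105],[0,.045,.06,.082]),'reel_pad':([.04,.04],[0,.006])}
def cyl(im,p,r,h):
    a=np.linspace(0,2*np.pi,60)
    P=np.array([proj(im,p+np.array([rr*np.cos(t),rr*np.sin(t),hh])) for rr,hh in zip(r,h) for t in a])
    return np.r_[P.min(0),P.max(0)]
def locate(t,cams,z,p0=(.5,0)):
    """fit xy of a thing's model to the detected boxes, per camera"""
    r,h=sh[t]
    for c in cams:
        im=vision.get_image(c)
        for d in vision.spot_in(c,t)[:2]:
            s=least_squares(lambda x:cyl(im,np.array([x[0],x[1],z]),r,h)-d['bbox'],p0)
            print(t,c,round(d['conf'],2),s.x.round(4),s.fun.round(1))
E
python3 - <<'E'
from h import *
for t in sh: locate(t,['top','side'],0 if t=='reel_pad' else .005)
im=vision.get_image('top')
for n,C,z in (('caddy',[(350,41),(581,117),(552,215),(318,137)],.005),('mat',[(39,91),(211,97),(206,220),(31,214)],.003)):
    W=np.array([ray(im,(u/2.5+100,v/2.5+140),z)[:2] for u,v in C]);print(n,W.round(4).tolist(),W.mean(0))
    e=(W[0]+W[3]-W[1]-W[2])/2;f=(W[0]+W[1]-W[2]-W[3])/2;print(np.linalg.norm(e),np.linalg.norm(f),np.arctan2(e[1],e[0]),np.arctan2(f[1],f[0]))
print(jog([.47,-.05,.3],np.arctan2(1,0)+.3))
E
```

```text
wool_tub top 0.9 [0.5025 0.0122] [ 0.9  0.4 -0.9 -0.4]
wool_tub side 0.76 [0.4998 0.0077] [ 1.3  1.9 -1.3 -1.9]
solder_spool top 0.94 [ 0.4828 -0.0401] [-1.1  1.5  1.1 -1.6]
solder_spool side 0.74 [ 0.4827 -0.0409] [-1.1 -0.4  1.1  0.3]
cleaner_bottle top 0.59 [ 0.4661 -0.0961] [-1.9 -0.8  1.8  0.8]
cleaner_bottle side 0.93 [ 0.4661 -0.094 ] [-0.6 -1.9  0.6  2. ]
reel_pad top 0.84 [ 0.4803 -0.2723] [ 1.   1.7 -1.  -1.7]
reel_pad side 0.58 [ 0.4806 -0.2753] [-1.  -0.6  1.   0.5]
reel_pad side 0.19 [0.4508 0.2493] [ 22.5  23.6 -22.6 -21.1]
caddy [[0.5571, 0.0466], [0.4921, -0.1522], [0.4081, -0.1265], [0.4729, 0.0728]] [ 0.48255518 -0.03984407]
0.20935180061225434 0.08797166697110664 1.2556629276940507 -0.2994662628070027
mat [[0.5113, 0.3155], [0.5072, 0.1661], [0.4013, 0.1669], [0.405, 0.3165]] [0.45618757 0.24122678]
0.14957664475015198 0.10617262615774992 1.5448349612426406 -0.008510230580639279
[[424.6, -442.4, -77.5], [0.0, 0.0, 0.049], [-0.0, 0.0, -3.093]]
```

The caddy sits at about (0.4826, -0.040) with its y axis at 1.262 rad. The seat positions I work out from this agree with the detections. I'll move over the bottle first, using small translations and then the turn.

Run:
```python
from h import *
print(jog([.466,-.0945,.2],-.308))
```

```text
[[405.7, -401.9, 22.5], [0.0, 0.0, -0.914], [0.0, -0.0, 2.228]]
```

Call:
jog_arm(increments=[{"tx": 27,"ty": -27,"tz": 0,"gripper": 1},{"tx": 54,"ty": -54,"tz": 0},{"tx": 81,"ty": -81,"tz": 0},{"tx": 108,"ty": -108,"tz": 0},{"tx": 135,"ty": -134,"tz": 0}])

```text
validation failed for argument at $.in...
```

Call:
jog_arm(increments=[{"tx": 27,"ty": -27,"tz": 0},{"tx": 54,"ty": -54,"tz": 0},{"tx": 81,"ty": -81,"tz": 0},{"tx": 108,"ty": -108,"tz": 0},{"tx": 135,"ty": -134,"tz": 0}])

```text
validation failed for argument at $.in...
```

Call:
jog_arm(increments=[{"tx": 27,"ty": -27,"tz": 0},{"tx": 54,"ty": -54,"tz": 0},{"tx": 81,"ty": -81,"tz": 0},{"tx": 108,"ty": -108,"tz": 0},{"tx": 135,"ty": -134,"tz": 0}])

```text
validation failed for argument at $.in...
```

Call:
jog_arm(increments=[{"wz": -0.12},{"wz": -0.24},{"wz": -0.36},{"wz": -0.48},{"wz": -0.6}])

```text
validation failed for argument at $.in...
```

Call:
jog_arm(increments=[{"wz": -0.12},{"wz": -0.24},{"wz": -0.314},{"wz": -0.314},{"wz": -0.314}])

```text
validation failed for argument at $.in...
```

Run:
```python
from h import *
s=ctrl.get_state();print(s['time'],s['position'],s['joint_positions'])
print(jog([.466,-.0945,.2],-.308))
im=vision.get_image('wrist');cv2.imwrite('pics/w1.png',im['color'])
for t in sh: locate(t,['wrist'],0 if t=='reel_pad' else .005)
```

```text
1.75 [ 0.22215547 -0.61088126  0.22258525] [ 1.23607977  0.32100333 -0.07012474  1.45049863  0.02261212  1.37079433
 -0.05688154]
[[405.7, -401.9, 22.5], [0.0, 0.0, -0.914], [0.0, -0.0, 2.228]]
```

View pics/w1.png

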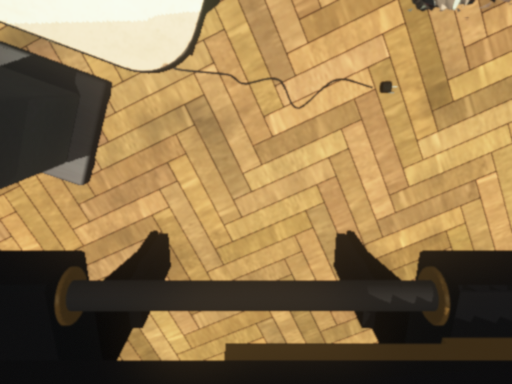

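The calls were refused, so the arm has not moved. The wrist picture shows only the parquet floor, with the fingers at about (150,260) and (350,260). Each row probably needs all seven numbers.

Call:
jog_arm(increments=[{"tx": 27,"ty": -27,"tz": 0,"wx": 0,"wy": 0,"wz": 0,"gripper": 1},{"tx": 54,"ty": -54,"tz": 0,"wx": 0,"wy": 0,"wz": 0,"gripper": 1},{"tx": 81,"ty": -81,"tz": 0,"wx": 0,"wy": 0,"wz": 0,"gripper": 1},{"tx": 108,"ty": -108,"tz": 0,"wx": 0,"wy": 0,"wz": 0,"gripper": 1},{"tx": 135,"ty": -134,"tz": 0,"wx": 0,"wy": 0,"wz": 0,"gripper": 1}])

```text
time: 2.62
position: [0.3037, -0.437, 0.2227]
tool_rot: [3.094, 0.545, 0.0]
ft_force: [0.1, 1.0, 0.4]
grip_width: 1.0
grip_force: 0.0
```

Call:
jog_arm(increments=[{"tx": 27,"ty": -27,"tz": 0,"wx": 0,"wy": 0,"wz": 0,"gripper": 1},{"tx": 54,"ty": -54,"tz": 0,"wx": 0,"wy": 0,"wz": 0,"gripper": 1},{"tx": 81,"ty": -81,"tz": 0,"wx": 0,"wy": 0,"wz": 0,"gripper": 1},{"tx": 108,"ty": -108,"tz": 0,"wx": 0,"wy": 0,"wz": 0,"gripper": 1},{"tx": 135,"ty": -134,"tz": 0,"wx": 0,"wy": 0,"wz": 0,"gripper": 1}])

```text
time: 3.03
position: [0.3847, -0.2649, 0.2229]
tool_rot: [3.093, 0.545, 0.0]
ft_force: [0.6, 0.2, 0.4]
grip_width: 0.999
grip_force: 0.0
```

Call:
jog_arm(increments=[{"tx": 27,"ty": -27,"tz": 0,"wx": 0,"wy": 0,"wz": -0.12,"gripper": 1},{"tx": 54,"ty": -54,"tz": 0,"wx": 0,"wy": 0,"wz": -0.24,"gripper": 1},{"tx": 81,"ty": -81,"tz": 0,"wx": 0,"wy": 0,"wz": -0.36,"gripper": 1},{"tx": 108,"ty": -108,"tz": 0,"wx": 0,"wy": 0,"wz": -0.48,"gripper": 1},{"tx": 135,"ty": -134,"tz": 0,"wx": 0,"wy": 0,"wz": -0.6,"gripper": 1}])

```text
time: 3.45
position: [0.4658, -0.0928, 0.223]
tool_rot: [2.789, 1.443, 0.001]
ft_force: [1.1, -0.8, -0.4]
grip_width: 1.002
grip_force: 0.0
```

Call:
jog_arm(increments=[{"tx": 0,"ty": 0,"tz": 0,"wx": 0,"wy": 0,"wz": -0.12,"gripper": 1},{"tx": 0,"ty": 0,"tz": 0,"wx": 0,"wy": 0,"wz": -0.24,"gripper": 1},{"tx": 0,"ty": 0,"tz": 0,"wx": 0,"wy": 0,"wz": -0.314,"gripper": 1},{"tx": 0,"ty": 0,"tz": 0,"wx": 0,"wy": 0,"wz": -0.314,"gripper": 1},{"tx": 0,"ty": 0,"tz": 0,"wx": 0,"wy": 0,"wz": -0.314,"gripper": 1}])

```text
time: 3.87
position: [0.4654, -0.0947, 0.2226]
tool_rot: [2.538, 1.851, 0.0]
ft_force: [-0.6, 0.6, -0.0]
grip_width: 0.999
grip_force: 0.0
```

Run:
```python
from h import *
s=ctrl.get_state();print(s['time'],s['position'],s['joint_positions'])
print(jog([.466,-.0945,.2],-.308))
im=vision.get_image('wrist');cv2.imwrite('pics/w2.png',im['color'])
for t in sh: locate(t,['wrist'],0 if t=='reel_pad' else .005)
```

```text
3.8667 [ 0.46535952 -0.09467724  0.22264124] [ 0.70753209 -0.03718103 -0.54458686  1.85045188 -0.01967048  1.32273091
 -0.1422399 ]
[[0.4, 0.5, 22.6], [0.0, 0.0, -0.002], [0.0, -0.0, 3.139]]
wool_tub wrist 0.74 [0.4972 0.0136] [-0.3 -0.4  0.3  0.4]
solder_spool wrist 0.86 [ 0.4853 -0.041 ] [-3.5  0.1  3.5  0.1]
cleaner_bottle wrist 0.68 [ 0.4675 -0.097 ] [ 0.4  0.6 -0.4 -0.5]
reel_pad wrist 0.6 [ 0.4766 -0.2723] [-2.2 -0.1  2.2  0.2]
```

View pics/w2.png

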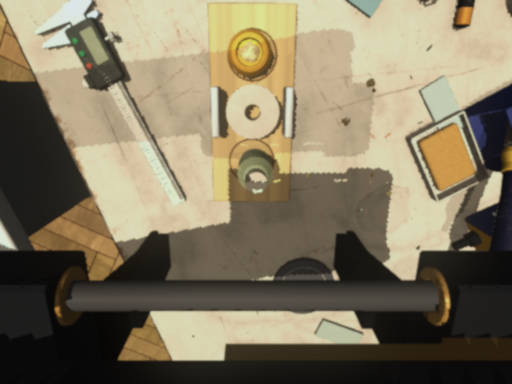

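The wrist view shows the caddy axis upright in the image, with the tub at (252,52), reel at (252,112), bottle at (256,172) and pad at (305,270). All of these fit the estimates. Next I descend on the bottle to grasp height.

Call:
jog_arm(increments=[{"tx": -0.4,"ty": 1.3,"tz": 30,"wx": 0,"wy": 0,"wz": 0,"gripper": 1},{"tx": -0.4,"ty": 1.3,"tz": 60,"wx": 0,"wy": 0,"wz": 0,"gripper": 1},{"tx": -0.4,"ty": 1.3,"tz": 90,"wx": 0,"wy": 0,"wz": 0,"gripper": 1},{"tx": -0.4,"ty": 1.3,"tz": 115,"wx": 0,"wy": 0,"wz": 0,"gripper": 1},{"tx": -0.4,"ty": 1.3,"tz": 130,"wx": 0,"wy": 0,"wz": 0,"gripper": 1}])

```text
time: 4.73
position: [0.4646, -0.0951, 0.0897]
tool_rot: [-2.534, -1.852, 0.004]
ft_force: [-0.0, -0.6, -0.2]
grip_width: 1.001
grip_force: 0.0
```

Call:
jog_arm(increments=[{"tx": 0,"ty": 0,"tz": 20,"wx": 0,"wy": 0,"wz": 0,"gripper": 1},{"tx": 0,"ty": 0,"tz": 40,"wx": 0,"wy": 0,"wz": 0,"gripper": 1},{"tx": 0,"ty": 0,"tz": 60,"wx": 0,"wy": 0,"wz": 0,"gripper": 1},{"tx": 0,"ty": 0,"tz": 68,"wx": 0,"wy": 0,"wz": 0,"gripper": 1},{"tx": 0,"ty": 0,"tz": 68,"wx": 0,"wy": 0,"wz": 0,"gripper": 1}])

```text
time: 5.15
position: [0.4648, -0.095, 0.0228]
tool_rot: [-2.533, -1.852, 0.004]
ft_force: [-0.3, 0.7, 0.9]
grip_width: 0.999
grip_force: 0.0
```

Call:
jog_arm(increments=[{"tx": 0,"ty": 0,"tz": 0,"wx": 0,"wy": 0,"wz": 0,"gripper": 0.55},{"tx": 0,"ty": 0,"tz": 0,"wx": 0,"wy": 0,"wz": 0,"gripper": 0.5},{"tx": 0,"ty": 0,"tz": 0,"wx": 0,"wy": 0,"wz": 0,"gripper": 0.4},{"tx": 0,"ty": 0,"tz": 0,"wx": 0,"wy": 0,"wz": 0,"gripper": 0.3},{"tx": 0,"ty": 0,"tz": 0,"wx": 0,"wy": 0,"wz": 0,"gripper": 0.3}], grip_force=12)

```text
time: 5.57
position: [0.4671, -0.0957, 0.0253]
tool_rot: [2.535, 1.853, 0.001]
ft_force: [-0.4, 1.5, -0.0]
grip_width: 0.709
grip_force: 0.0
```

Call:
jog_arm(increments=[{"tx": 0,"ty": 0,"tz": 0,"wx": 0,"wy": 0,"wz": 0,"gripper": 0.3},{"tx": 0,"ty": 0,"tz": 0,"wx": 0,"wy": 0,"wz": 0,"gripper": 0.3},{"tx": 0,"ty": 0,"tz": 0,"wx": 0,"wy": 0,"wz": 0,"gripper": 0.3},{"tx": 0,"ty": 0,"tz": 0,"wx": 0,"wy": 0,"wz": 0,"gripper": 0.3},{"tx": 0,"ty": 0,"tz": 0,"wx": 0,"wy": 0,"wz": 0,"gripper": 0.3}])

```text
time: 5.98
position: [0.4666, -0.0955, 0.0246]
tool_rot: [2.536, 1.854, 0.0]
ft_force: [0.5, -0.1, 0.4]
grip_width: 0.408
grip_force: 11.9
```

Run:
```python
from h import *
s=ctrl.get_state();print(s['time'],s['position'],s['grip_width'],s['grip_force'])
import json;json.dump(s['position'].tolist(),open('bottle_grasp.json','w'))
p=s['position']
print('above mat',jog([.462,.200,p[2]],-.308))
```

```text
5.9833 [ 0.46655766 -0.0955389   0.02458616] 0.40817706790260666 11.929349562487914
above mat [[280.2, -93.9, -0.1], [0.0, 0.0, -0.0], [0.0, -0.0, 3.142]]
```

Call:
jog_arm(increments=[{"tx": 0,"ty": 0,"tz": -8,"wx": 0,"wy": 0,"wz": 0,"gripper": 0.3},{"tx": 0,"ty": 0,"tz": -24,"wx": 0,"wy": 0,"wz": 0,"gripper": 0.3},{"tx": 0,"ty": 0,"tz": -45,"wx": 0,"wy": 0,"wz": 0,"gripper": 0.3},{"tx": 0,"ty": 0,"tz": -67,"wx": 0,"wy": 0,"wz": 0,"gripper": 0.3},{"tx": 0,"ty": 0,"tz": -80,"wx": 0,"wy": 0,"wz": 0,"gripper": 0.3}])

```text
time: 6.4
position: [0.4673, -0.0954, 0.107]
tool_rot: [2.534, 1.854, 0.002]
ft_force: [0.4, -0.2, -1.5]
grip_width: 0.4
grip_force: 11.9
```

Call:
jog_arm(increments=[{"tx": 9,"ty": -3,"tz": 0,"wx": 0,"wy": 0,"wz": 0,"gripper": 0.3},{"tx": 28,"ty": -9.5,"tz": 0,"wx": 0,"wy": 0,"wz": 0,"gripper": 0.3},{"tx": 53,"ty": -18,"tz": 0,"wx": 0,"wy": 0,"wz": 0,"gripper": 0.3},{"tx": 80,"ty": -27,"tz": 0,"wx": 0,"wy": 0,"wz": 0,"gripper": 0.3},{"tx": 108,"ty": -36,"tz": 0,"wx": 0,"wy": 0,"wz": 0,"gripper": 0.3}])

```text
time: 6.82
position: [0.4637, 0.0199, 0.1037]
tool_rot: [-2.536, -1.853, 0.002]
ft_force: [1.0, -0.3, -1.1]
grip_width: 0.405
grip_force: 11.9
```

Call:
jog_arm(increments=[{"tx": 28,"ty": -9.5,"tz": 0,"wx": 0,"wy": 0,"wz": 0,"gripper": 0.3},{"tx": 56,"ty": -19,"tz": 0,"wx": 0,"wy": 0,"wz": 0,"gripper": 0.3},{"tx": 84,"ty": -28,"tz": 0,"wx": 0,"wy": 0,"wz": 0,"gripper": 0.3},{"tx": 112,"ty": -38,"tz": 0,"wx": 0,"wy": 0,"wz": 0,"gripper": 0.3},{"tx": 140,"ty": -47,"tz": 0,"wx": 0,"wy": 0,"wz": 0,"gripper": 0.3}])

```text
time: 7.23
position: [0.461, 0.168, 0.1037]
tool_rot: [-2.535, -1.855, 0.002]
ft_force: [0.2, 0.5, -1.3]
grip_width: 0.407
grip_force: 11.9
```

Call:
jog_arm(increments=[{"tx": 28,"ty": -9.5,"tz": 0,"wx": 0,"wy": 0,"wz": 0,"gripper": 0.3},{"tx": 56,"ty": -19,"tz": 0,"wx": 0,"wy": 0,"wz": 0,"gripper": 0.3},{"tx": 80,"ty": -27,"tz": 0,"wx": 0,"wy": 0,"wz": 0,"gripper": 0.3},{"tx": 98,"ty": -33,"tz": 0,"wx": 0,"wy": 0,"wz": 0,"gripper": 0.3},{"tx": 108,"ty": -37,"tz": 0,"wx": 0,"wy": 0,"wz": 0,"gripper": 0.3}])

```text
time: 7.65
position: [0.4579, 0.2838, 0.1037]
tool_rot: [-2.53, -1.858, 0.001]
ft_force: [0.2, -0.5, -0.6]
grip_width: 0.409
grip_force: 11.9
```

Call:
jog_arm(increments=[{"tx": 0,"ty": 0,"tz": 0,"wx": 0,"wy": 0,"wz": 0,"gripper": 0.3},{"tx": 0,"ty": 0,"tz": 15,"wx": 0,"wy": 0,"wz": 0,"gripper": 0.3},{"tx": 0,"ty": 0,"tz": 35,"wx": 0,"wy": 0,"wz": 0,"gripper": 0.3},{"tx": 0,"ty": 0,"tz": 50,"wx": 0,"wy": 0,"wz": 0,"gripper": 0.3},{"tx": 0,"ty": 0,"tz": 60,"wx": 0,"wy": 0,"wz": 0,"gripper": 0.3}])

```text
time: 8.07
position: [0.4586, 0.2784, 0.0423]
tool_rot: [-2.537, -1.854, 0.006]
ft_force: [0.2, 0.4, -0.8]
grip_width: 0.405
grip_force: 11.9
```

Run:
```python
from h import *
s=ctrl.get_state();print(s['time'],s['position'],s['grip_width'],s['grip_force'],s['joint_positions'])
print(jog([.460,.280,.0235],-.308))
```

```text
8.0667 [0.45859869 0.27842808 0.04226655] 0.40461392456053447 11.935373715614332 [ 0.11424882  0.35989109 -0.81464316  1.90262379  0.30679091  1.01191214
 -1.14341554]
[[2.0, 0.9, 18.8], [-0.002, 0.003, -0.001], [0.005, 0.004, 3.141]]
```

Call:
jog_arm(increments=[{"tx": 0,"ty": 0,"tz": 4,"wx": 0,"wy": 0,"wz": 0,"gripper": 0.3},{"tx": 0,"ty": 0,"tz": 10,"wx": 0,"wy": 0,"wz": 0,"gripper": 0.3},{"tx": 0,"ty": 0,"tz": 15,"wx": 0,"wy": 0,"wz": 0,"gripper": 0.3},{"tx": 0,"ty": 0,"tz": 19,"wx": 0,"wy": 0,"wz": 0,"gripper": 0.3},{"tx": 0,"ty": 0,"tz": 21,"wx": 0,"wy": 0,"wz": 0,"gripper": 0.3}])

```text
time: 8.48
position: [0.4601, 0.2801, 0.0234]
tool_rot: [2.536, 1.854, 0.0]
ft_force: [-0.3, 0.3, -0.9]
grip_width: 0.405
grip_force: 11.9
```

Call:
jog_arm(increments=[{"tx": 0,"ty": 0,"tz": 0,"wx": 0,"wy": 0,"wz": 0,"gripper": 0.3},{"tx": 0,"ty": 0,"tz": 0,"wx": 0,"wy": 0,"wz": 0,"gripper": 0.3},{"tx": 0,"ty": 0,"tz": 0,"wx": 0,"wy": 0,"wz": 0,"gripper": 0.3},{"tx": 0,"ty": 0,"tz": 0,"wx": 0,"wy": 0,"wz": 0,"gripper": 0.3},{"tx": 0,"ty": 0,"tz": 0,"wx": 0,"wy": 0,"wz": 0,"gripper": 0.3}])

```text
time: 8.9
position: [0.4602, 0.2803, 0.0238]
tool_rot: [2.536, 1.854, 0.001]
ft_force: [0.6, -0.4, -1.6]
grip_width: 0.409
grip_force: 11.9
```

Call:
jog_arm(increments=[{"tx": 0,"ty": 0,"tz": 0.5,"wx": 0,"wy": 0,"wz": 0,"gripper": 0.3},{"tx": 0,"ty": 0,"tz": 1,"wx": 0,"wy": 0,"wz": 0,"gripper": 0.3},{"tx": 0,"ty": 0,"tz": 1,"wx": 0,"wy": 0,"wz": 0,"gripper": 0.3},{"tx": 0,"ty": 0,"tz": 1,"wx": 0,"wy": 0,"wz": 0,"gripper": 0.3},{"tx": 0,"ty": 0,"tz": 1,"wx": 0,"wy": 0,"wz": 0,"gripper": 0.3}])

```text
time: 9.32
position: [0.4601, 0.2802, 0.0226]
tool_rot: [2.536, 1.854, 0.0]
ft_force: [0.2, 0.9, 0.7]
grip_width: 0.407
grip_force: 11.9
```

Call:
jog_arm(increments=[{"tx": 0,"ty": 0,"tz": 0,"wx": 0,"wy": 0,"wz": 0,"gripper": 0.5},{"tx": 0,"ty": 0,"tz": 0,"wx": 0,"wy": 0,"wz": 0,"gripper": 0.8},{"tx": 0,"ty": 0,"tz": 0,"wx": 0,"wy": 0,"wz": 0,"gripper": 1},{"tx": 0,"ty": 0,"tz": 0,"wx": 0,"wy": 0,"wz": 0,"gripper": 1},{"tx": 0,"ty": 0,"tz": 0,"wx": 0,"wy": 0,"wz": 0,"gripper": 1}])

```text
time: 9.73
position: [0.46, 0.2801, 0.0225]
tool_rot: [2.536, 1.854, -0.0]
ft_force: [-1.3, 0.3, 0.5]
grip_width: 0.699
grip_force: 0.0
```

Call:
jog_arm(increments=[{"tx": 0,"ty": 0,"tz": 0,"wx": 0,"wy": 0,"wz": 0,"gripper": 1},{"tx": 0,"ty": 0,"tz": -15,"wx": 0,"wy": 0,"wz": 0,"gripper": 1},{"tx": 0,"ty": 0,"tz": -45,"wx": 0,"wy": 0,"wz": 0,"gripper": 1},{"tx": 0,"ty": 0,"tz": -80,"wx": 0,"wy": 0,"wz": 0,"gripper": 1},{"tx": 0,"ty": 0,"tz": -110,"wx": 0,"wy": 0,"wz": 0,"gripper": 1}])

```text
time: 10.15
position: [0.4598, 0.2804, 0.1341]
tool_rot: [-2.535, -1.855, 0.0]
ft_force: [1.1, 0.2, 0.3]
grip_width: 0.985
grip_force: 0.0
```

Run:
```python
from h import *
s=ctrl.get_state();print(s['time'],s['position'],s['grip_width'],s['joint_positions'])
locate('cleaner_bottle',['top','side'],.003)
locate('wool_tub',['top','side'],.005);locate('wool_tub',['top','side'],.005)
print(jog([.5008,.0125,.130],-.308))
```

```text
10.15 [0.45976691 0.28040958 0.13405264] 0.984715011255822 [ 0.17477026  0.24310174 -0.864718    1.81648468  0.19967593  1.17279275
 -1.0609287 ]
cleaner_bottle top 0.55 [0.4595 0.279 ] [ 0.2  0.6 -0.2 -0.7]
wool_tub top 0.68 [0.5007 0.0157] [-0.1 -0.2  0.1  0.2]
wool_tub top 0.84 [0.5042 0.0117] [ 1.5 -0.2 -1.5  0.2]
[[-242.5, 120.3, 1.8], [-0.001, 0.001, 0.0], [-0.001, -0.002, -3.141]]
```

Call:
jog_arm(increments=[{"tx": -20,"ty": 10,"tz": 0,"wx": 0,"wy": 0,"wz": 0,"gripper": 1},{"tx": -45,"ty": 22,"tz": 0,"wx": 0,"wy": 0,"wz": 0,"gripper": 1},{"tx": -75,"ty": 37,"tz": 0,"wx": 0,"wy": 0,"wz": 0,"gripper": 1},{"tx": -105,"ty": 52,"tz": 0,"wx": 0,"wy": 0,"wz": 0,"gripper": 1},{"tx": -135,"ty": 67,"tz": 0,"wx": 0,"wy": 0,"wz": 0,"gripper": 1}])

```text
time: 11.17
position: [0.4828, 0.13, 0.1323]
tool_rot: [-2.535, -1.856, 0.0]
ft_force: [0.3, 0.5, 0.0]
grip_width: 0.997
grip_force: 0.0
```

Call:
jog_arm(increments=[{"tx": -30,"ty": 15,"tz": 0,"wx": 0,"wy": 0,"wz": 0,"gripper": 1},{"tx": -60,"ty": 30,"tz": 0,"wx": 0,"wy": 0,"wz": 0,"gripper": 1},{"tx": -90,"ty": 45,"tz": 0,"wx": 0,"wy": 0,"wz": 0,"gripper": 1},{"tx": -107.5,"ty": 53.3,"tz": 0,"wx": 0,"wy": 0,"wz": 0,"gripper": 1},{"tx": -107.5,"ty": 53.3,"tz": 0,"wx": 0,"wy": 0,"wz": 0,"gripper": 1}])

```text
time: 11.58
position: [0.5015, 0.0067, 0.132]
tool_rot: [2.542, 1.843, -0.003]
ft_force: [-0.4, -0.4, 0.3]
grip_width: 0.999
grip_force: 0.0
```

Call:
jog_arm(increments=[{"tx": 0,"ty": 0,"tz": 25,"wx": 0,"wy": 0,"wz": 0,"gripper": 1},{"tx": 0,"ty": 0,"tz": 50,"wx": 0,"wy": 0,"wz": 0,"gripper": 1},{"tx": 0,"ty": 0,"tz": 75,"wx": 0,"wy": 0,"wz": 0,"gripper": 1},{"tx": 0,"ty": 0,"tz": 90,"wx": 0,"wy": 0,"wz": 0,"gripper": 1},{"tx": 0,"ty": 0,"tz": 95,"wx": 0,"wy": 0,"wz": 0,"gripper": 1}])

```text
time: 12.0
position: [0.4988, 0.0136, 0.0348]
tool_rot: [-2.532, -1.854, 0.005]
ft_force: [0.6, 0.1, -0.5]
grip_width: 0.999
grip_force: 0.0
```

Run:
```python
from h import *
im=vision.get_image('wrist');cv2.imwrite('pics/w3.png',im['color'])
locate('wool_tub',['wrist'],.005);locate('wool_tub',['wrist'],.005)
s=ctrl.get_state();print(s['time'],s['position'])
print(jog([.5008,.0125,.0085],-.308))
```

```text
wool_tub wrist 0.66 [0.4987 0.0152] [-0.3 -1.7  0.3  1.8]
wool_tub wrist 0.92 [0.4986 0.0144] [-0.8 -3.2  0.8  3.3]
12.25 [0.5022551  0.01301736 0.03875653]
[[-1.0, -1.3, 30.3], [0.002, -0.001, 0.0], [0.001, 0.003, -3.141]]
```

View pics/w3.png

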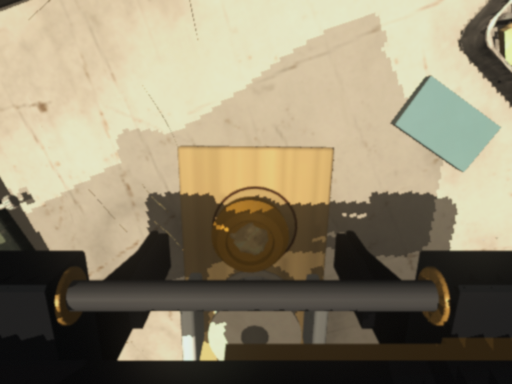

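The tub at (250,234) is centred between the fingertips at x = 167 and 337, so I finish the descent and grip.

Call:
jog_arm(increments=[{"tx": 0,"ty": 0,"tz": 6,"wx": 0,"wy": 0,"wz": 0,"gripper": 1},{"tx": 0,"ty": 0,"tz": 14,"wx": 0,"wy": 0,"wz": 0,"gripper": 1},{"tx": 0,"ty": 0,"tz": 21,"wx": 0,"wy": 0,"wz": 0,"gripper": 1},{"tx": 0,"ty": 0,"tz": 26,"wx": 0,"wy": 0,"wz": 0,"gripper": 1},{"tx": 0,"ty": 0,"tz": 28,"wx": 0,"wy": 0,"wz": 0,"gripper": 1}])

```text
time: 12.67
position: [0.5002, 0.0126, 0.0083]
tool_rot: [-2.535, -1.854, 0.002]
ft_force: [-0.8, 0.3, -0.6]
grip_width: 1.003
grip_force: 0.0
```

Call:
jog_arm(increments=[{"tx": 0,"ty": 0,"tz": 0,"wx": 0,"wy": 0,"wz": 0,"gripper": 1},{"tx": 0,"ty": 0,"tz": 0,"wx": 0,"wy": 0,"wz": 0,"gripper": 1},{"tx": 0,"ty": 0,"tz": 0,"wx": 0,"wy": 0,"wz": 0,"gripper": 1},{"tx": 0,"ty": 0,"tz": 0,"wx": 0,"wy": 0,"wz": 0,"gripper": 1},{"tx": 0,"ty": 0,"tz": 0,"wx": 0,"wy": 0,"wz": 0,"gripper": 1}])

```text
time: 13.08
position: [0.5014, 0.0126, 0.0098]
tool_rot: [2.536, 1.854, 0.0]
ft_force: [-0.6, 0.1, 0.4]
grip_width: 1.003
grip_force: 0.0
```

Run:
```python
from h import *
print(ctrl.get_state()['position'],jog([.5003,.0130,.0075],-.308))
```

```text
[0.50138921 0.01259901 0.00979155] [[0.1, -1.2, 2.3], [0.001, 0.0, 0.0], [-0.0, 0.001, -3.142]]
```

Down 2.5 mm, then close on it.

Call:
jog_arm(increments=[{"tx": 0,"ty": -1,"tz": 1,"wx": 0,"wy": 0,"wz": 0,"gripper": 0.9},{"tx": 0,"ty": -1,"tz": 2.5,"wx": 0,"wy": 0,"wz": 0,"gripper": 0.7},{"tx": 0,"ty": -1,"tz": 2.5,"wx": 0,"wy": 0,"wz": 0,"gripper": 0.6},{"tx": 0,"ty": -1,"tz": 2.5,"wx": 0,"wy": 0,"wz": 0,"gripper": 0.5},{"tx": 0,"ty": -1,"tz": 2.5,"wx": 0,"wy": 0,"wz": 0,"gripper": 0.4}], grip_force=10)

```text
time: 13.5
position: [0.5002, 0.0129, 0.007]
tool_rot: [2.536, 1.854, -0.0]
ft_force: [-0.1, 0.7, -0.1]
grip_width: 0.708
grip_force: 0.0
```

Call:
jog_arm(increments=[{"tx": 0,"ty": 0,"tz": 0,"wx": 0,"wy": 0,"wz": 0,"gripper": 0.35},{"tx": 0,"ty": 0,"tz": 0,"wx": 0,"wy": 0,"wz": 0,"gripper": 0.35},{"tx": 0,"ty": 0,"tz": 0,"wx": 0,"wy": 0,"wz": 0,"gripper": 0.35},{"tx": 0,"ty": 0,"tz": 0,"wx": 0,"wy": 0,"wz": 0,"gripper": 0.35},{"tx": 0,"ty": 0,"tz": 0,"wx": 0,"wy": 0,"wz": 0,"gripper": 0.35}])

```text
time: 13.92
position: [0.5001, 0.0129, 0.007]
tool_rot: [-2.536, -1.854, 0.0]
ft_force: [-0.6, -0.0, 0.9]
grip_width: 0.473
grip_force: 10.0
```

Call:
jog_arm(increments=[{"tx": 0,"ty": 0,"tz": 0,"wx": 0,"wy": 0,"wz": 0,"gripper": 0.35},{"tx": 0,"ty": 0,"tz": 0,"wx": 0,"wy": 0,"wz": 0,"gripper": 0.35},{"tx": 0,"ty": 0,"tz": 0,"wx": 0,"wy": 0,"wz": 0,"gripper": 0.35},{"tx": 0,"ty": 0,"tz": 0,"wx": 0,"wy": 0,"wz": 0,"gripper": 0.35},{"tx": 0,"ty": 0,"tz": 0,"wx": 0,"wy": 0,"wz": 0,"gripper": 0.35}])

```text
time: 14.33
position: [0.5001, 0.013, 0.007]
tool_rot: [-2.536, -1.854, 0.0]
ft_force: [-0.3, -0.2, 0.6]
grip_width: 0.471
grip_force: 10.0
```

Call:
jog_arm(increments=[{"tx": 0,"ty": 0,"tz": -3,"wx": 0,"wy": 0,"wz": 0,"gripper": 0.35},{"tx": 0,"ty": 0,"tz": -8,"wx": 0,"wy": 0,"wz": 0,"gripper": 0.35},{"tx": 0,"ty": 0,"tz": -14,"wx": 0,"wy": 0,"wz": 0,"gripper": 0.35},{"tx": 0,"ty": 0,"tz": -18,"wx": 0,"wy": 0,"wz": 0,"gripper": 0.35},{"tx": 0,"ty": 0,"tz": -20,"wx": 0,"wy": 0,"wz": 0,"gripper": 0.35}])

```text
time: 14.75
position: [0.5009, 0.0129, 0.0281]
tool_rot: [2.535, 1.854, 0.002]
ft_force: [0.5, -0.9, -0.4]
grip_width: 0.472
grip_force: 10.0
```

Run:
```python
from h import *
im=vision.get_image('wrist');cv2.imwrite('pics/w4.png',im['color'])
s=ctrl.get_state();print(s['time'],s['position'],s['grip_width'],s['grip_force'])
```

```text
14.8 [0.50101958 0.01281361 0.02816921] 0.47277787225745255 9.999882957599766
```

View pics/w4.png

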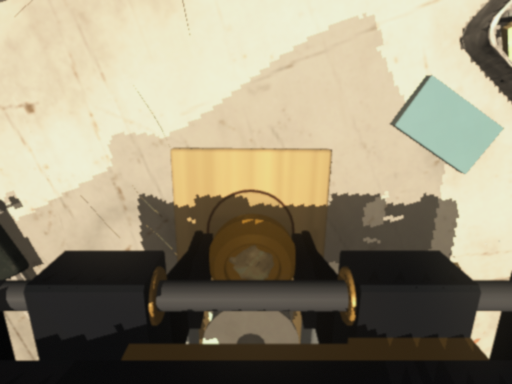

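The tub is held at (250,250) and has risen with the fingers, grip width 41 mm. I carry it gently to the mat.

Call:
jog_arm(increments=[{"tx": 0,"ty": 0,"tz": -8,"wx": 0,"wy": 0,"wz": 0,"gripper": 0.35},{"tx": 0,"ty": 0,"tz": -20,"wx": 0,"wy": 0,"wz": 0,"gripper": 0.35},{"tx": 0,"ty": 0,"tz": -35,"wx": 0,"wy": 0,"wz": 0,"gripper": 0.35},{"tx": 0,"ty": 0,"tz": -48,"wx": 0,"wy": 0,"wz": 0,"gripper": 0.35},{"tx": 0,"ty": 0,"tz": -55,"wx": 0,"wy": 0,"wz": 0,"gripper": 0.35}])

```text
time: 15.22
position: [0.5014, 0.0131, 0.0845]
tool_rot: [2.534, 1.853, 0.003]
ft_force: [0.7, -0.2, -0.2]
grip_width: 0.472
grip_force: 10.0
```

Call:
jog_arm(increments=[{"tx": 6,"ty": -4,"tz": 0,"wx": 0,"wy": 0,"wz": 0,"gripper": 0.35},{"tx": 18,"ty": -11,"tz": 0,"wx": 0,"wy": 0,"wz": 0,"gripper": 0.35},{"tx": 34,"ty": -21,"tz": 0,"wx": 0,"wy": 0,"wz": 0,"gripper": 0.35},{"tx": 54,"ty": -34,"tz": 0,"wx": 0,"wy": 0,"wz": 0,"gripper": 0.35},{"tx": 74,"ty": -46.6,"tz": 0,"wx": 0,"wy": 0,"wz": 0,"gripper": 0.35}])

```text
time: 15.63
position: [0.4773, 0.0985, 0.0816]
tool_rot: [-2.536, -1.853, 0.001]
ft_force: [-0.1, 0.3, -0.7]
grip_width: 0.475
grip_force: 10.0
```

Call:
jog_arm(increments=[{"tx": 20,"ty": -12.6,"tz": 0,"wx": 0,"wy": 0,"wz": 0,"gripper": 0.35},{"tx": 40,"ty": -25,"tz": 0,"wx": 0,"wy": 0,"wz": 0,"gripper": 0.35},{"tx": 60,"ty": -38,"tz": 0,"wx": 0,"wy": 0,"wz": 0,"gripper": 0.35},{"tx": 76,"ty": -48,"tz": 0,"wx": 0,"wy": 0,"wz": 0,"gripper": 0.35},{"tx": 88,"ty": -55.2,"tz": 0,"wx": 0,"wy": 0,"wz": 0,"gripper": 0.35}])

```text
time: 16.05
position: [0.4506, 0.2006, 0.0817]
tool_rot: [-2.533, -1.857, 0.001]
ft_force: [0.9, 0.5, 0.0]
grip_width: 0.472
grip_force: 10.0
```

Call:
jog_arm(increments=[{"tx": 0,"ty": 0,"tz": 0,"wx": 0,"wy": 0,"wz": 0,"gripper": 0.35},{"tx": 0,"ty": 0,"tz": 10,"wx": 0,"wy": 0,"wz": 0,"gripper": 0.35},{"tx": 0,"ty": 0,"tz": 28,"wx": 0,"wy": 0,"wz": 0,"gripper": 0.35},{"tx": 0,"ty": 0,"tz": 48,"wx": 0,"wy": 0,"wz": 0,"gripper": 0.35},{"tx": 0,"ty": 0,"tz": 60,"wx": 0,"wy": 0,"wz": 0,"gripper": 0.35}])

```text
time: 16.47
position: [0.4513, 0.1958, 0.0194]
tool_rot: [-2.538, -1.852, 0.005]
ft_force: [-0.2, -0.8, -1.0]
grip_width: 0.47
grip_force: 10.0
```

Call:
jog_arm(increments=[{"tx": 0,"ty": 0,"tz": 5,"wx": 0,"wy": 0,"wz": 0,"gripper": 0.35},{"tx": 0,"ty": 0,"tz": 9,"wx": 0,"wy": 0,"wz": 0,"gripper": 0.35},{"tx": 0,"ty": 0,"tz": 12,"wx": 0,"wy": 0,"wz": 0,"gripper": 0.35},{"tx": 0,"ty": 0,"tz": 12,"wx": 0,"wy": 0,"wz": 0,"gripper": 0.35},{"tx": 0,"ty": 0,"tz": 12,"wx": 0,"wy": 0,"wz": 0,"gripper": 0.35}])

```text
time: 16.88
position: [0.4528, 0.1982, 0.0105]
tool_rot: [2.536, 1.854, 0.001]
ft_force: [0.8, -0.3, -1.3]
grip_width: 0.47
grip_force: 10.0
```

Run:
```python
from h import *
im=vision.get_image('wrist');cv2.imwrite('pics/w5.png',im['color'])
s=ctrl.get_state();print(s['time'],s['position'],s['grip_width'],s['grip_force'])
print(jog([.452,.198,.0055],-.308))
```

```text
16.9333 [0.4528734  0.19834549 0.01065559] 0.4698374071486479 9.999873627821216
[[-0.6, -0.7, 5.2], [0.001, -0.001, 0.0], [0.001, 0.002, -3.142]]
```

View pics/w5.png

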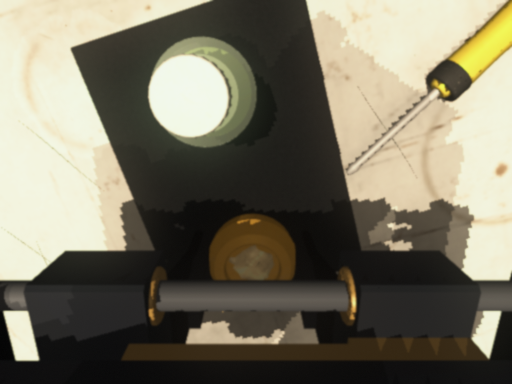

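The tub is in the grip at (252,250) over the mat, with the bottle upright at (200,95). I lower the last 5 mm and release.

Call:
jog_arm(increments=[{"tx": 0,"ty": 0,"tz": 2,"wx": 0,"wy": 0,"wz": 0,"gripper": 0.35},{"tx": 0,"ty": 0,"tz": 4,"wx": 0,"wy": 0,"wz": 0,"gripper": 0.35},{"tx": 0,"ty": 0,"tz": 5.2,"wx": 0,"wy": 0,"wz": 0,"gripper": 0.35},{"tx": 0,"ty": 0,"tz": 5.2,"wx": 0,"wy": 0,"wz": 0,"gripper": 0.35},{"tx": 0,"ty": 0,"tz": 5.2,"wx": 0,"wy": 0,"wz": 0,"gripper": 0.35}])

```text
time: 17.35
position: [0.4525, 0.1981, 0.005]
tool_rot: [2.536, 1.854, 0.0]
ft_force: [-0.3, -1.0, 1.2]
grip_width: 0.472
grip_force: 10.0
```

Call:
jog_arm(increments=[{"tx": 0,"ty": 0,"tz": 0,"wx": 0,"wy": 0,"wz": 0,"gripper": 0.35},{"tx": 0,"ty": 0,"tz": 0,"wx": 0,"wy": 0,"wz": 0,"gripper": 0.35},{"tx": 0,"ty": 0,"tz": 0,"wx": 0,"wy": 0,"wz": 0,"gripper": 0.35},{"tx": 0,"ty": 0,"tz": 0,"wx": 0,"wy": 0,"wz": 0,"gripper": 0.35},{"tx": 0,"ty": 0,"tz": 0,"wx": 0,"wy": 0,"wz": 0,"gripper": 0.35}])

```text
time: 17.77
position: [0.4525, 0.1982, 0.005]
tool_rot: [2.536, 1.854, 0.0]
ft_force: [-0.5, -1.3, 4.1]
grip_width: 0.474
grip_force: 10.0
```

Call:
jog_arm(increments=[{"tx": 0,"ty": 0,"tz": 0,"wx": 0,"wy": 0,"wz": 0,"gripper": 0.6},{"tx": 0,"ty": 0,"tz": 0,"wx": 0,"wy": 0,"wz": 0,"gripper": 0.8},{"tx": 0,"ty": 0,"tz": 0,"wx": 0,"wy": 0,"wz": 0,"gripper": 1},{"tx": 0,"ty": 0,"tz": 0,"wx": 0,"wy": 0,"wz": 0,"gripper": 1},{"tx": 0,"ty": 0,"tz": 0,"wx": 0,"wy": 0,"wz": 0,"gripper": 1}])

```text
time: 18.18
position: [0.4522, 0.1982, 0.0047]
tool_rot: [-2.536, -1.855, 0.0]
ft_force: [0.6, -0.2, 0.9]
grip_width: 0.767
grip_force: 0.0
```

Call:
jog_arm(increments=[{"tx": 0,"ty": 0,"tz": -10,"wx": 0,"wy": 0,"wz": 0,"gripper": 1},{"tx": 0,"ty": 0,"tz": -40,"wx": 0,"wy": 0,"wz": 0,"gripper": 1},{"tx": 0,"ty": 0,"tz": -75,"wx": 0,"wy": 0,"wz": 0,"gripper": 1},{"tx": 0,"ty": 0,"tz": -105,"wx": 0,"wy": 0,"wz": 0,"gripper": 1},{"tx": 0,"ty": 0,"tz": -125,"wx": 0,"wy": 0,"wz": 0,"gripper": 1}])

```text
time: 18.6
position: [0.4533, 0.1992, 0.1335]
tool_rot: [2.534, 1.855, 0.006]
ft_force: [0.4, -0.4, -0.3]
grip_width: 0.993
grip_force: 0.0
```

Call:
jog_arm(increments=[{"tx": -15,"ty": 7,"tz": 0,"wx": 0,"wy": 0,"wz": 0,"gripper": 1},{"tx": -40,"ty": 18.5,"tz": 0,"wx": 0,"wy": 0,"wz": 0,"gripper": 1},{"tx": -65,"ty": 30,"tz": 0,"wx": 0,"wy": 0,"wz": 0,"gripper": 1},{"tx": -92,"ty": 42.5,"tz": 0,"wx": 0,"wy": 0,"wz": 0,"gripper": 1},{"tx": -118,"ty": 55,"tz": 0,"wx": 0,"wy": 0,"wz": 0,"gripper": 1}])

```text
time: 19.02
position: [0.469, 0.068, 0.1307]
tool_rot: [2.534, 1.855, 0.001]
ft_force: [-0.6, 0.2, 0.0]
grip_width: 0.998
grip_force: 0.0
```

Call:
jog_arm(increments=[{"tx": -25,"ty": 11.5,"tz": 0,"wx": 0,"wy": 0,"wz": -0.1,"gripper": 1},{"tx": -50,"ty": 23,"tz": 0,"wx": 0,"wy": 0,"wz": -0.21,"gripper": 1},{"tx": -75,"ty": 34.5,"tz": 0,"wx": 0,"wy": 0,"wz": -0.32,"gripper": 1},{"tx": -95,"ty": 43.7,"tz": 0,"wx": 0,"wy": 0,"wz": -0.43,"gripper": 1},{"tx": -100,"ty": 46,"tz": 0,"wx": 0,"wy": 0,"wz": -0.54,"gripper": 1}])

```text
time: 19.43
position: [0.4827, -0.0447, 0.1305]
tool_rot: [1.948, 2.463, -0.001]
ft_force: [0.4, -0.6, 0.5]
grip_width: 1.005
grip_force: 0.0
```

Call:
jog_arm(increments=[{"tx": 0,"ty": 0,"tz": 0,"wx": 0,"wy": 0,"wz": -0.11,"gripper": 1},{"tx": 0,"ty": 0,"tz": 0,"wx": 0,"wy": 0,"wz": -0.22,"gripper": 1},{"tx": 0,"ty": 0,"tz": 0,"wx": 0,"wy": 0,"wz": -0.33,"gripper": 1},{"tx": 0,"ty": 0,"tz": 0,"wx": 0,"wy": 0,"wz": -0.44,"gripper": 1},{"tx": 0,"ty": 0,"tz": 0,"wx": 0,"wy": 0,"wz": -0.55,"gripper": 1}])

```text
time: 19.85
position: [0.4825, -0.04, 0.1306]
tool_rot: [1.198, 2.903, 0.0]
ft_force: [-0.4, -0.3, -0.3]
grip_width: 0.997
grip_force: 0.0
```

Call:
jog_arm(increments=[{"tx": 0,"ty": 0,"tz": 0,"wx": 0,"wy": 0,"wz": -0.11,"gripper": 1},{"tx": 0,"ty": 0,"tz": 0,"wx": 0,"wy": 0,"wz": -0.22,"gripper": 1},{"tx": 0,"ty": 0,"tz": 0,"wx": 0,"wy": 0,"wz": -0.33,"gripper": 1},{"tx": 0,"ty": 0,"tz": 0,"wx": 0,"wy": 0,"wz": -0.44,"gripper": 1},{"tx": 0,"ty": 0,"tz": 0,"wx": 0,"wy": 0,"wz": -0.48,"gripper": 1}])

```text
time: 20.27
position: [0.4825, -0.0399, 0.1305]
tool_rot: [0.475, 3.105, 0.0]
ft_force: [0.3, -0.0, -0.1]
grip_width: 1.001
grip_force: 0.0
```

Run:
```python
from h import *
im=vision.get_image('wrist');cv2.imwrite('pics/w6.png',im['color'])
for c in ('top','side'): locate('wool_tub',[c],.003);locate('cleaner_bottle',[c],.003)
for i in range(2): locate('solder_spool',['wrist','top'],.005)
s=ctrl.get_state();print(s['time'],s['position'],s['grip_width'],s['joint_positions'])
print(jog([.4827,-.0403,.009],1.262))
```

```text
wool_tub top 0.67 [0.4606 0.1969] [ 1.1 -0.4 -1.2  0.4]
cleaner_bottle top 0.61 [0.462  0.2812] [-1.4  0.8  1.6 -0.8]
wool_tub side 0.76 [0.4589 0.1992] [-0.5 -0.5  0.5  0.5]
cleaner_bottle side 0.94 [0.4608 0.2805] [ 1.2 -0.5 -1.2  0.6]
solder_spool wrist 0.92 [ 0.4832 -0.0378] [-3.9 -1.1  3.9  1.4]
solder_spool wrist 0.69 [ 0.484  -0.0384] [-3.7 -1.6  3.7  1.9]
21.1167 [ 0.48243874 -0.04018366  0.12979135] 0.9962817550279414 [ 0.70279651  0.07767509 -0.69427204  1.9480412   0.05484168  1.13448836
  1.24879754]
[[-0.3, -0.0, 120.8], [-0.0, -0.0, -0.0], [-0.0, 0.0, 3.142]]
```

View pics/w6.png

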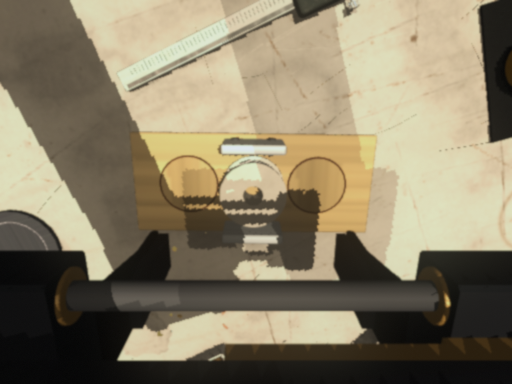

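Seats are empty, and the reel at (252,190) lies centred between the cheeks and the fingers. I descend on it.

Call:
jog_arm(increments=[{"tx": 0,"ty": 0,"tz": 25,"wx": 0,"wy": 0,"wz": 0,"gripper": 1},{"tx": 0,"ty": 0,"tz": 50,"wx": 0,"wy": 0,"wz": 0,"gripper": 1},{"tx": 0,"ty": 0,"tz": 65,"wx": 0,"wy": 0,"wz": 0,"gripper": 1},{"tx": 0,"ty": 0,"tz": 75,"wx": 0,"wy": 0,"wz": 0,"gripper": 1},{"tx": 0,"ty": 0,"tz": 80,"wx": 0,"wy": 0,"wz": 0,"gripper": 1}])

```text
time: 21.53
position: [0.4816, -0.0401, 0.0485]
tool_rot: [-0.483, -3.102, -0.001]
ft_force: [-0.1, -0.6, 0.1]
grip_width: 0.997
grip_force: 0.0
```

Call:
jog_arm(increments=[{"tx": 0,"ty": 0,"tz": 0,"wx": 0,"wy": 0,"wz": 0,"gripper": 1},{"tx": 0,"ty": 0,"tz": 5,"wx": 0,"wy": 0,"wz": 0,"gripper": 1},{"tx": 0,"ty": 0,"tz": 15,"wx": 0,"wy": 0,"wz": 0,"gripper": 1},{"tx": 0,"ty": 0,"tz": 25,"wx": 0,"wy": 0,"wz": 0,"gripper": 1},{"tx": 0,"ty": 0,"tz": 32,"wx": 0,"wy": 0,"wz": 0,"gripper": 1}])

```text
time: 21.95
position: [0.4822, -0.0403, 0.0169]
tool_rot: [-0.483, -3.104, 0.0]
ft_force: [0.1, -0.3, -0.4]
grip_width: 1.003
grip_force: 0.0
```

Call:
jog_arm(increments=[{"tx": 0,"ty": 0,"tz": 3,"wx": 0,"wy": 0,"wz": 0,"gripper": 1},{"tx": 0,"ty": 0,"tz": 6,"wx": 0,"wy": 0,"wz": 0,"gripper": 1},{"tx": 0,"ty": 0,"tz": 9,"wx": 0,"wy": 0,"wz": 0,"gripper": 1},{"tx": 0,"ty": 0,"tz": 9.5,"wx": 0,"wy": 0,"wz": 0,"gripper": 1},{"tx": 0,"ty": 0,"tz": 9.5,"wx": 0,"wy": 0,"wz": 0,"gripper": 1}])

```text
time: 22.37
position: [0.4825, -0.0402, 0.0083]
tool_rot: [-0.483, -3.104, 0.0]
ft_force: [-0.3, 0.3, -0.2]
grip_width: 0.999
grip_force: 0.0
```

Call:
jog_arm(increments=[{"tx": 0,"ty": 0,"tz": 0,"wx": 0,"wy": 0,"wz": 0,"gripper": 0.9},{"tx": 0,"ty": 0,"tz": 0,"wx": 0,"wy": 0,"wz": 0,"gripper": 0.8},{"tx": 0,"ty": 0,"tz": 0,"wx": 0,"wy": 0,"wz": 0,"gripper": 0.7},{"tx": 0,"ty": 0,"tz": 0,"wx": 0,"wy": 0,"wz": 0,"gripper": 0.6},{"tx": 0,"ty": 0,"tz": 0,"wx": 0,"wy": 0,"wz": 0,"gripper": 0.5}], grip_force=20)

```text
time: 22.78
position: [0.4826, -0.0403, 0.0085]
tool_rot: [0.483, 3.104, -0.0]
ft_force: [0.8, -0.1, -0.3]
grip_width: 0.706
grip_force: 0.0
```

Call:
jog_arm(increments=[{"tx": 0,"ty": 0,"tz": 0,"wx": 0,"wy": 0,"wz": 0,"gripper": 0.5},{"tx": 0,"ty": 0,"tz": 0,"wx": 0,"wy": 0,"wz": 0,"gripper": 0.5},{"tx": 0,"ty": 0,"tz": 0,"wx": 0,"wy": 0,"wz": 0,"gripper": 0.5},{"tx": 0,"ty": 0,"tz": 0,"wx": 0,"wy": 0,"wz": 0,"gripper": 0.5},{"tx": 0,"ty": 0,"tz": 0,"wx": 0,"wy": 0,"wz": 0,"gripper": 0.5}])

```text
time: 23.2
position: [0.4826, -0.0401, 0.0084]
tool_rot: [0.483, 3.104, 0.0]
ft_force: [-0.3, 0.8, 1.1]
grip_width: 0.613
grip_force: 20.0
```

Call:
jog_arm(increments=[{"tx": 0,"ty": 0,"tz": -5,"wx": 0,"wy": 0,"wz": 0,"gripper": 0.5},{"tx": 0,"ty": 0,"tz": -18,"wx": 0,"wy": 0,"wz": 0,"gripper": 0.5},{"tx": 0,"ty": 0,"tz": -38,"wx": 0,"wy": 0,"wz": 0,"gripper": 0.5},{"tx": 0,"ty": 0,"tz": -58,"wx": 0,"wy": 0,"wz": 0,"gripper": 0.5},{"tx": 0,"ty": 0,"tz": -70,"wx": 0,"wy": 0,"wz": 0,"gripper": 0.5}])

```text
time: 23.62
position: [0.4828, -0.0403, 0.0799]
tool_rot: [0.483, 3.103, -0.001]
ft_force: [0.2, 0.2, -1.5]
grip_width: 0.613
grip_force: 20.0
```

Call:
jog_arm(increments=[{"tx": -2,"ty": -7,"tz": 0,"wx": 0,"wy": 0,"wz": 0,"gripper": 0.5},{"tx": -7,"ty": -23,"tz": 0,"wx": 0,"wy": 0,"wz": 0,"gripper": 0.5},{"tx": -14,"ty": -45,"tz": 0,"wx": 0,"wy": 0,"wz": 0,"gripper": 0.5},{"tx": -21.5,"ty": -70,"tz": 0,"wx": 0,"wy": 0,"wz": 0,"gripper": 0.5},{"tx": -30,"ty": -97,"tz": 0,"wx": 0,"wy": 0,"wz": 0,"gripper": 0.5}])

```text
time: 24.03
position: [0.4804, -0.1427, 0.0771]
tool_rot: [-0.481, -3.103, 0.0]
ft_force: [0.6, -0.8, -2.0]
grip_width: 0.609
grip_force: 20.0
```

Call:
jog_arm(increments=[{"tx": -8.4,"ty": -27,"tz": 0,"wx": 0,"wy": 0,"wz": 0,"gripper": 0.5},{"tx": -17,"ty": -55,"tz": 0,"wx": 0,"wy": 0,"wz": 0,"gripper": 0.5},{"tx": -25,"ty": -82,"tz": 0,"wx": 0,"wy": 0,"wz": 0,"gripper": 0.5},{"tx": -32,"ty": -105,"tz": 0,"wx": 0,"wy": 0,"wz": 0,"gripper": 0.5},{"tx": -38.4,"ty": -125.8,"tz": 0,"wx": 0,"wy": 0,"wz": 0,"gripper": 0.5}])

```text
time: 24.45
position: [0.4781, -0.2758, 0.0767]
tool_rot: [-0.486, -3.101, 0.0]
ft_force: [0.6, -0.4, -1.3]
grip_width: 0.612
grip_force: 20.0
```

Call:
jog_arm(increments=[{"tx": 0,"ty": 0,"tz": 0,"wx": 0,"wy": 0,"wz": 0,"gripper": 0.5},{"tx": 0,"ty": 0,"tz": 5,"wx": 0,"wy": 0,"wz": 0,"gripper": 0.5},{"tx": 0,"ty": 0,"tz": 18,"wx": 0,"wy": 0,"wz": 0,"gripper": 0.5},{"tx": 0,"ty": 0,"tz": 32,"wx": 0,"wy": 0,"wz": 0,"gripper": 0.5},{"tx": 0,"ty": 0,"tz": 40,"wx": 0,"wy": 0,"wz": 0,"gripper": 0.5}])

```text
time: 24.87
position: [0.4785, -0.2711, 0.0354]
tool_rot: [-0.479, -3.101, -0.003]
ft_force: [-1.1, -0.1, -3.4]
grip_width: 0.612
grip_force: 20.0
```

Run:
```python
from h import *
for i in range(2): locate('reel_pad',['top','side','wrist'],0)
im=vision.get_image('wrist');cv2.imwrite('pics/w7.png',im['color'])
s=ctrl.get_state();print(s['time'],s['position'],s['grip_width'],s['joint_positions'])
print(jog([.480,-.2732,.010],1.262))
```

```text
reel_pad top 0.74 [ 0.4528 -0.2664] [-1.6 -9.7  1.6  9.5]
reel_pad top 0.17 [0.4642 0.2893] [-7.6 -8.   7.6  7.8]
reel_pad side 0.66 [ 0.4754 -0.265 ] [ 0.2 -4.5 -0.2  4.2]
reel_pad wrist 0.95 [ 0.467 -0.267] [ -2.3 -23.4   2.3  29. ]
reel_pad top 0.6 [ 0.4597 -0.2665] [-0.7 -5.6  0.6  5.5]
reel_pad top 0.38 [0.4631 0.2893] [-5.9 -8.9  5.9  8.7]
reel_pad side 0.74 [ 0.4736 -0.2644] [-0.2 -4.5  0.2  4.2]
reel_pad wrist 0.59 [ 0.4686 -0.2686] [ -0.8 -18.5   0.8  22.8]
25.5167 [ 0.48003542 -0.2734099   0.03863974] 0.6091465215659435 [ 0.9163069   0.32573837 -0.51192878  1.87863891  0.1896423   0.98443242
  1.58333203]
[[0.1, 0.2, 28.6], [-0.0, 0.0, -0.0], [0.001, 0.001, 3.142]]
```

View pics/w7.png

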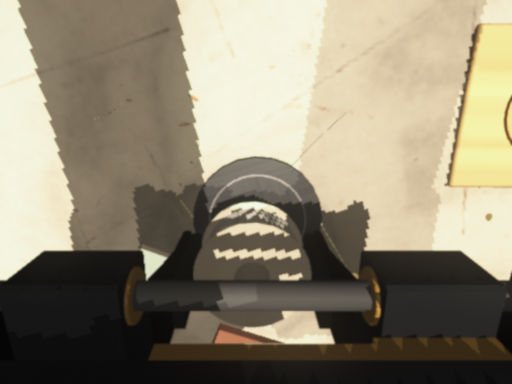

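The reel is held at (252,260), and the pad's visible arc is centred near x = 258, so they line up sideways. I lower it the last 29 mm.

Call:
jog_arm(increments=[{"tx": 0,"ty": 0,"tz": 8,"wx": 0,"wy": 0,"wz": 0,"gripper": 0.5},{"tx": 0,"ty": 0,"tz": 16,"wx": 0,"wy": 0,"wz": 0,"gripper": 0.5},{"tx": 0,"ty": 0,"tz": 23,"wx": 0,"wy": 0,"wz": 0,"gripper": 0.5},{"tx": 0,"ty": 0,"tz": 27,"wx": 0,"wy": 0,"wz": 0,"gripper": 0.5},{"tx": 0,"ty": 0,"tz": 28.7,"wx": 0,"wy": 0,"wz": 0,"gripper": 0.5}])

```text
time: 25.93
position: [0.4789, -0.2728, 0.0093]
tool_rot: [-0.483, -3.101, -0.001]
ft_force: [-6.6, 3.7, 16.7]
grip_width: 0.611
grip_force: 20.0
```

Call:
jog_arm(increments=[{"tx": 0,"ty": 0,"tz": 0,"wx": 0,"wy": 0,"wz": 0,"gripper": 0.5},{"tx": 0,"ty": 0,"tz": 0,"wx": 0,"wy": 0,"wz": 0,"gripper": 0.5},{"tx": 0,"ty": 0,"tz": 0,"wx": 0,"wy": 0,"wz": 0,"gripper": 0.5},{"tx": 0,"ty": 0,"tz": 0,"wx": 0,"wy": 0,"wz": 0,"gripper": 0.5},{"tx": 0,"ty": 0,"tz": 0,"wx": 0,"wy": 0,"wz": 0,"gripper": 0.5}])

```text
time: 26.35
position: [0.4802, -0.2734, 0.0094]
tool_rot: [0.483, 3.104, -0.0]
ft_force: [0.6, -0.6, -2.7]
grip_width: 0.609
grip_force: 20.0
```

Call:
jog_arm(increments=[{"tx": 0,"ty": 0,"tz": 0.4,"wx": 0,"wy": 0,"wz": 0,"gripper": 0.5},{"tx": 0,"ty": 0,"tz": 0.8,"wx": 0,"wy": 0,"wz": 0,"gripper": 0.5},{"tx": 0,"ty": 0,"tz": 0.8,"wx": 0,"wy": 0,"wz": 0,"gripper": 0.5},{"tx": 0,"ty": 0,"tz": 0.8,"wx": 0,"wy": 0,"wz": 0,"gripper": 0.5},{"tx": 0,"ty": 0,"tz": 0.8,"wx": 0,"wy": 0,"wz": 0,"gripper": 0.5}])

```text
time: 26.77
position: [0.4802, -0.2734, 0.0094]
tool_rot: [0.483, 3.104, -0.001]
ft_force: [-2.8, 1.8, 5.1]
grip_width: 0.613
grip_force: 20.0
```

Call:
jog_arm(increments=[{"tx": 0,"ty": 0,"tz": 0,"wx": 0,"wy": 0,"wz": 0,"gripper": 0.8},{"tx": 0,"ty": 0,"tz": 0,"wx": 0,"wy": 0,"wz": 0,"gripper": 0.9},{"tx": 0,"ty": 0,"tz": 0,"wx": 0,"wy": 0,"wz": 0,"gripper": 1},{"tx": 0,"ty": 0,"tz": 0,"wx": 0,"wy": 0,"wz": 0,"gripper": 1},{"tx": 0,"ty": 0,"tz": 0,"wx": 0,"wy": 0,"wz": 0,"gripper": 1}])

```text
time: 27.18
position: [0.48, -0.2733, 0.0087]
tool_rot: [0.483, 3.104, -0.0]
ft_force: [-0.7, 0.3, -0.4]
grip_width: 0.906
grip_force: 0.0
```

Call:
jog_arm(increments=[{"tx": 0,"ty": 0,"tz": 0,"wx": 0,"wy": 0,"wz": 0,"gripper": 1},{"tx": 0,"ty": 0,"tz": -15,"wx": 0,"wy": 0,"wz": 0,"gripper": 1},{"tx": 0,"ty": 0,"tz": -50,"wx": 0,"wy": 0,"wz": 0,"gripper": 1},{"tx": 0,"ty": 0,"tz": -90,"wx": 0,"wy": 0,"wz": 0,"gripper": 1},{"tx": 0,"ty": 0,"tz": -120,"wx": 0,"wy": 0,"wz": 0,"gripper": 1}])

```text
time: 27.6
position: [0.4805, -0.2733, 0.1313]
tool_rot: [0.482, 3.103, -0.001]
ft_force: [0.1, -0.6, 0.6]
grip_width: 0.999
grip_force: 0.0
```

Call:
jog_arm(increments=[{"tx": 6,"ty": 20,"tz": 0,"wx": 0,"wy": 0,"wz": 0.11,"gripper": 1},{"tx": 14,"ty": 45,"tz": 0,"wx": 0,"wy": 0,"wz": 0.22,"gripper": 1},{"tx": 23,"ty": 75,"tz": 0,"wx": 0,"wy": 0,"wz": 0.33,"gripper": 1},{"tx": 32,"ty": 105,"tz": 0,"wx": 0,"wy": 0,"wz": 0.44,"gripper": 1},{"tx": 40,"ty": 130,"tz": 0,"wx": 0,"wy": 0,"wz": 0.55,"gripper": 1}])

```text
time: 28.02
position: [0.4813, -0.135, 0.129]
tool_rot: [1.314, 2.853, 0.0]
ft_force: [0.3, 0.5, -0.3]
grip_width: 0.998
grip_force: 0.0
```

Run:
```python
from h import *
locate('reel_pad',['top','side'],0)
locate('solder_spool',['top','side'],.006);locate('solder_spool',['top','side'],.006)
for i in range(2): locate('cleaner_bottle',['top','side'],.003);locate('wool_tub',['top','side'],.003)
a=vision.get_image('side');cv2.imwrite('pics/s8.png',cv2.resize(a['color'][90:345,150:350],None,fx=2.3,fy=2.3,interpolation=2))
s=ctrl.get_state();print(s['time'],s['position'],s['grip_width'],s['joint_positions'])
print(jog([.460,.280,.13],-.308))
```

```text
reel_pad top 0.3 [0.4613 0.294 ] [-7.3 -7.3  7.3  7. ]
reel_pad side 0.5 [ 0.4749 -0.2684] [-0.  -5.8 -0.   5.5]
reel_pad side 0.3 [ 0.4845 -0.2847] [-4.8 -4.2  4.8  3.7]
solder_spool side 0.62 [ 0.4782 -0.2697] [-2.6 -2.   2.5  1.9]
solder_spool side 0.52 [ 0.481  -0.2712] [-2.4 -1.4  2.4  1.3]
cleaner_bottle top 0.67 [0.4586 0.283 ] [-0.9  0.3  1.  -0.3]
cleaner_bottle side 0.77 [0.4628 0.2785] [-1.1 -0.9  1.1  1. ]
cleaner_bottle side 0.74 [ 0.4698 -0.0195] [ 39.1  22.5 -37.6 -22.4]
wool_tub top 0.65 [0.4574 0.1998] [ 0.5 -1.8 -0.5  1.8]
wool_tub side 0.8 [0.4559 0.1978] [ 0.1 -0.1 -0.1  0.1]
cleaner_bottle top 0.89 [0.4626 0.2787] [-0.7  0.8  0.7 -0.9]
cleaner_bottle side 0.61 [0.4634 0.2773] [-0.  -0.7  0.   0.7]
wool_tub top 0.91 [0.4556 0.1963] [-0.5 -0.2  0.5  0.2]
wool_tub side 0.59 [0.4532 0.2009] [ 0.5 -0.5 -0.5  0.5]
29.4667 [ 0.48133142 -0.13722728  0.1288573 ] 1.0014577367550004 [ 0.78010717  0.10874253 -0.58287205  1.91601589  0.06602015  1.13548949
  0.88410619]
[[329.8, 256.5, -1.2], [-0.0, 0.0, 1.02], [-0.0, -0.0, -2.122]]
```

View pics/s8.png

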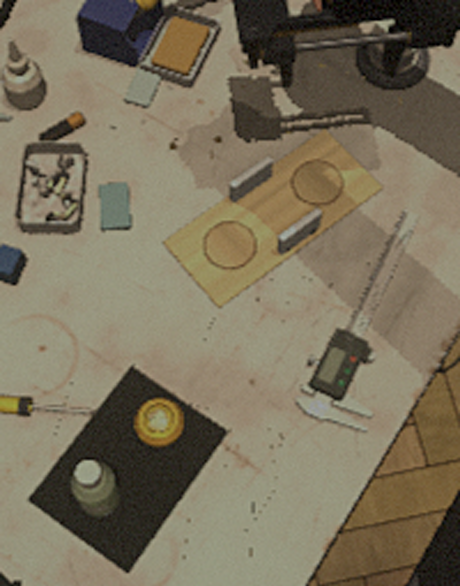

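The side view shows the tub upright at (160,422) and the bottle at (95,488) on the mat, with the reel on the pad partly hidden by the arm. I move over to the bottle and check the reel from the top once the view is clear.

Call:
jog_arm(increments=[{"tx": 15,"ty": 12,"tz": 0,"wx": 0,"wy": 0,"wz": 0,"gripper": 1},{"tx": 43,"ty": 34,"tz": 0,"wx": 0,"wy": 0,"wz": 0,"gripper": 1},{"tx": 72,"ty": 56,"tz": 0,"wx": 0,"wy": 0,"wz": 0,"gripper": 1},{"tx": 101,"ty": 79,"tz": 0,"wx": 0,"wy": 0,"wz": 0,"gripper": 1},{"tx": 130,"ty": 101,"tz": 0,"wx": 0,"wy": 0,"wz": 0,"gripper": 1}])

```text
time: 29.88
position: [0.4727, 0.0287, 0.129]
tool_rot: [1.309, 2.855, -0.0]
ft_force: [0.6, 0.4, 0.2]
grip_width: 0.996
grip_force: 0.0
```

Call:
jog_arm(increments=[{"tx": 28,"ty": 22,"tz": 0,"wx": 0,"wy": 0,"wz": 0,"gripper": 1},{"tx": 56,"ty": 43.5,"tz": 0,"wx": 0,"wy": 0,"wz": 0,"gripper": 1},{"tx": 84,"ty": 65,"tz": 0,"wx": 0,"wy": 0,"wz": 0,"gripper": 1},{"tx": 108,"ty": 84,"tz": 0,"wx": 0,"wy": 0,"wz": 0,"gripper": 1},{"tx": 120,"ty": 93.5,"tz": 0,"wx": 0,"wy": 0,"wz": 0,"gripper": 1}])

```text
time: 30.3
position: [0.4643, 0.1839, 0.1294]
tool_rot: [-1.301, -2.859, -0.004]
ft_force: [0.5, -0.0, 0.4]
grip_width: 1.0
grip_force: 0.0
```

Call:
jog_arm(increments=[{"tx": 20,"ty": 15.5,"tz": 0,"wx": 0,"wy": 0,"wz": 0.1,"gripper": 1},{"tx": 40,"ty": 31,"tz": 0,"wx": 0,"wy": 0,"wz": 0.2,"gripper": 1},{"tx": 60,"ty": 46.5,"tz": 0,"wx": 0,"wy": 0,"wz": 0.3,"gripper": 1},{"tx": 72,"ty": 56,"tz": 0,"wx": 0,"wy": 0,"wz": 0.4,"gripper": 1},{"tx": 80,"ty": 62,"tz": 0,"wx": 0,"wy": 0,"wz": 0.5,"gripper": 1}])

```text
time: 30.72
position: [0.4592, 0.2828, 0.1289]
tool_rot: [-1.976, -2.441, -0.001]
ft_force: [0.6, 0.8, -0.5]
grip_width: 0.998
grip_force: 0.0
```

Call:
jog_arm(increments=[{"tx": 0,"ty": 0,"tz": 0,"wx": 0,"wy": 0,"wz": 0.11,"gripper": 1},{"tx": 0,"ty": 0,"tz": 0,"wx": 0,"wy": 0,"wz": 0.22,"gripper": 1},{"tx": 0,"ty": 0,"tz": 0,"wx": 0,"wy": 0,"wz": 0.33,"gripper": 1},{"tx": 0,"ty": 0,"tz": 0,"wx": 0,"wy": 0,"wz": 0.44,"gripper": 1},{"tx": 0,"ty": 0,"tz": 0,"wx": 0,"wy": 0,"wz": 0.52,"gripper": 1}])

```text
time: 31.13
position: [0.4599, 0.2802, 0.1287]
tool_rot: [2.541, 1.848, -0.0]
ft_force: [-0.8, 0.6, 0.0]
grip_width: 0.996
grip_force: 0.0
```

Run:
```python
from h import *
for i in range(2): locate('reel_pad',['top','side'],0); locate('solder_spool',['top','side'],.006)
for i in range(2): locate('cleaner_bottle',['wrist'],.003)
a=vision.get_image('top')['color'][160:235,345:425];b=vision.get_image('side')['color'][90:150,290:350]
cv2.imwrite('pics/t9.png',np.hstack([cv2.resize(a,(427,400),interpolation=2),cv2.resize(b,(360,400),interpolation=2)]))
s=ctrl.get_state();print(s['time'],s['position'],s['grip_width'],s['joint_positions'])
print(jog([.461,.280,.0236],-.308))
```

```text
reel_pad top 0.64 [ 0.4796 -0.269 ] [-0.5  2.   0.5 -2. ]
solder_spool top 0.74 [ 0.4801 -0.2727] [-2.   1.   1.9 -1. ]
reel_pad top 0.93 [ 0.4793 -0.2676] [-1.5  2.6  1.5 -2.6]
solder_spool top 0.76 [ 0.4783 -0.2732] [-1.8  1.9  1.8 -1.9]
cleaner_bottle wrist 0.72 [0.4611 0.2796] [-0.9 -0.9  0.9  0.8]
cleaner_bottle wrist 0.82 [0.4608 0.279 ] [-2.7 -0.2  2.7  0.3]
32.2333 [0.45989196 0.28015467 0.12880468] 0.9960269442945322 [ 0.10086952  0.22959438 -0.77762336  1.82425918  0.17533962  1.15808296
 -1.04231667]
[[0.2, 1.1, 105.2], [0.0, 0.0, 0.0], [-0.0, 0.0, -3.141]]
```

View pics/t9.png

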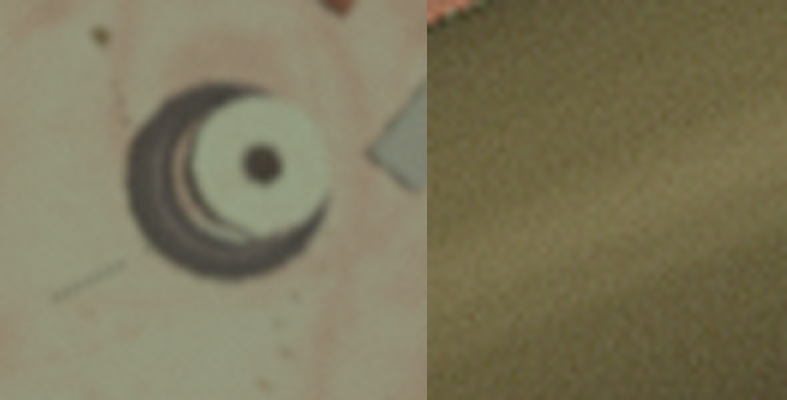

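Run:
```python
from h import *
im=vision.get_image('top')
print(ray(im,(345+262/5.3375,160+165/5.333),.036),ray(im,(345+228.5/5.3375,160+181.5/5.333),.006))
```

```text
[ 0.47988124 -0.27383444  0.036     ] [ 0.47735075 -0.26957688  0.006     ]
```

In the top crop the reel's face at (262,165) and the pad at (228,181) work out to about 5 mm apart, inside the 13 mm limit. Now I grip the bottle.

Call:
jog_arm(increments=[{"tx": 0,"ty": 1,"tz": 20,"wx": 0,"wy": 0,"wz": 0,"gripper": 1},{"tx": 0,"ty": 1,"tz": 45,"wx": 0,"wy": 0,"wz": 0,"gripper": 1},{"tx": 0,"ty": 1,"tz": 70,"wx": 0,"wy": 0,"wz": 0,"gripper": 1},{"tx": 0,"ty": 1,"tz": 90,"wx": 0,"wy": 0,"wz": 0,"gripper": 1},{"tx": 0,"ty": 1,"tz": 100,"wx": 0,"wy": 0,"wz": 0,"gripper": 1}])

```text
time: 32.7
position: [0.4593, 0.2788, 0.0262]
tool_rot: [-2.535, -1.854, 0.006]
ft_force: [-0.8, 0.3, 0.1]
grip_width: 1.0
grip_force: 0.0
```

Call:
jog_arm(increments=[{"tx": 0,"ty": 0,"tz": 4,"wx": 0,"wy": 0,"wz": 0,"gripper": 1},{"tx": 0,"ty": 0,"tz": 6,"wx": 0,"wy": 0,"wz": 0,"gripper": 1},{"tx": 0,"ty": 0,"tz": 6,"wx": 0,"wy": 0,"wz": 0,"gripper": 1},{"tx": 0,"ty": 0,"tz": 6,"wx": 0,"wy": 0,"wz": 0,"gripper": 0.9},{"tx": 0,"ty": 0,"tz": 6,"wx": 0,"wy": 0,"wz": 0,"gripper": 0.7}], grip_force=12)

```text
time: 33.12
position: [0.4617, 0.2803, 0.024]
tool_rot: [2.535, 1.854, 0.003]
ft_force: [0.6, -0.1, -0.2]
grip_width: 0.918
grip_force: 0.0
```

Call:
jog_arm(increments=[{"tx": 0,"ty": 0,"tz": 0,"wx": 0,"wy": 0,"wz": 0,"gripper": 0.5},{"tx": 0,"ty": 0,"tz": 0,"wx": 0,"wy": 0,"wz": 0,"gripper": 0.3},{"tx": 0,"ty": 0,"tz": 0,"wx": 0,"wy": 0,"wz": 0,"gripper": 0.3},{"tx": 0,"ty": 0,"tz": 0,"wx": 0,"wy": 0,"wz": 0,"gripper": 0.3},{"tx": 0,"ty": 0,"tz": 0,"wx": 0,"wy": 0,"wz": 0,"gripper": 0.3}])

```text
time: 33.53
position: [0.4609, 0.2798, 0.0229]
tool_rot: [2.536, 1.854, 0.0]
ft_force: [-0.2, 1.3, 0.6]
grip_width: 0.554
grip_force: 0.0
```

Call:
jog_arm(increments=[{"tx": 0,"ty": 0,"tz": 0,"wx": 0,"wy": 0,"wz": 0,"gripper": 0.3},{"tx": 0,"ty": 0,"tz": 0,"wx": 0,"wy": 0,"wz": 0,"gripper": 0.3},{"tx": 0,"ty": 0,"tz": 0,"wx": 0,"wy": 0,"wz": 0,"gripper": 0.3},{"tx": 0,"ty": 0,"tz": 0,"wx": 0,"wy": 0,"wz": 0,"gripper": 0.3},{"tx": 0,"ty": 0,"tz": 0,"wx": 0,"wy": 0,"wz": 0,"gripper": 0.3}])

```text
time: 33.95
position: [0.4609, 0.2799, 0.0228]
tool_rot: [2.536, 1.854, -0.0]
ft_force: [-0.4, 2.0, -0.5]
grip_width: 0.406
grip_force: 12.0
```

Run:
```python
from h import *
s=ctrl.get_state();print(s['time'],s['position'],s['grip_width'],s['grip_force'])
print(jog([.4666,-.0955,.025],-.308))
```

```text
33.95 [0.46085118 0.27987294 0.02278077] 0.4058901751698015 11.996131385649278
[[-356.0, 119.2, -2.2], [-0.0, 0.0, 0.0], [-0.0, -0.0, -3.142]]
```

Call:
jog_arm(increments=[{"tx": 0,"ty": 0,"tz": -8,"wx": 0,"wy": 0,"wz": 0,"gripper": 0.3},{"tx": 0,"ty": 0,"tz": -25,"wx": 0,"wy": 0,"wz": 0,"gripper": 0.3},{"tx": 0,"ty": 0,"tz": -48,"wx": 0,"wy": 0,"wz": 0,"gripper": 0.3},{"tx": 0,"ty": 0,"tz": -70,"wx": 0,"wy": 0,"wz": 0,"gripper": 0.3},{"tx": 0,"ty": 0,"tz": -85,"wx": 0,"wy": 0,"wz": 0,"gripper": 0.3}])

```text
time: 34.37
position: [0.4613, 0.2805, 0.1101]
tool_rot: [2.535, 1.855, 0.003]
ft_force: [1.2, 1.0, -1.8]
grip_width: 0.405
grip_force: 12.0
```

Call:
jog_arm(increments=[{"tx": -9,"ty": 3,"tz": 0,"wx": 0,"wy": 0,"wz": 0,"gripper": 0.3},{"tx": -28,"ty": 9.5,"tz": 0,"wx": 0,"wy": 0,"wz": 0,"gripper": 0.3},{"tx": -53,"ty": 18,"tz": 0,"wx": 0,"wy": 0,"wz": 0,"gripper": 0.3},{"tx": -80,"ty": 27,"tz": 0,"wx": 0,"wy": 0,"wz": 0,"gripper": 0.3},{"tx": -108,"ty": 36,"tz": 0,"wx": 0,"wy": 0,"wz": 0,"gripper": 0.3}])

```text
time: 34.78
position: [0.4614, 0.1642, 0.1068]
tool_rot: [-2.535, -1.855, 0.002]
ft_force: [0.9, -0.4, -0.4]
grip_width: 0.401
grip_force: 12.0
```

Call:
jog_arm(increments=[{"tx": -28,"ty": 9.5,"tz": 0,"wx": 0,"wy": 0,"wz": 0,"gripper": 0.3},{"tx": -56,"ty": 19,"tz": 0,"wx": 0,"wy": 0,"wz": 0,"gripper": 0.3},{"tx": -84,"ty": 28,"tz": 0,"wx": 0,"wy": 0,"wz": 0,"gripper": 0.3},{"tx": -112,"ty": 38,"tz": 0,"wx": 0,"wy": 0,"wz": 0,"gripper": 0.3},{"tx": -140,"ty": 47,"tz": 0,"wx": 0,"wy": 0,"wz": 0,"gripper": 0.3}])

```text
time: 35.2
position: [0.4636, 0.016, 0.107]
tool_rot: [-2.536, -1.853, 0.002]
ft_force: [0.7, 0.0, -1.4]
grip_width: 0.403
grip_force: 12.0
```

Call:
jog_arm(increments=[{"tx": -28,"ty": 9.5,"tz": 0,"wx": 0,"wy": 0,"wz": 0,"gripper": 0.3},{"tx": -56,"ty": 19,"tz": 0,"wx": 0,"wy": 0,"wz": 0,"gripper": 0.3},{"tx": -80,"ty": 27,"tz": 0,"wx": 0,"wy": 0,"wz": 0,"gripper": 0.3},{"tx": -98,"ty": 33,"tz": 0,"wx": 0,"wy": 0,"wz": 0,"gripper": 0.3},{"tx": -108,"ty": 36.2,"tz": 0,"wx": 0,"wy": 0,"wz": 0,"gripper": 0.3}])

```text
time: 35.62
position: [0.465, -0.099, 0.1069]
tool_rot: [-2.539, -1.849, 0.003]
ft_force: [0.1, -0.1, -1.4]
grip_width: 0.404
grip_force: 12.0
```

Call:
jog_arm(increments=[{"tx": 0,"ty": 0,"tz": 0,"wx": 0,"wy": 0,"wz": 0,"gripper": 0.3},{"tx": 0,"ty": 0,"tz": 15,"wx": 0,"wy": 0,"wz": 0,"gripper": 0.3},{"tx": 0,"ty": 0,"tz": 35,"wx": 0,"wy": 0,"wz": 0,"gripper": 0.3},{"tx": 0,"ty": 0,"tz": 52,"wx": 0,"wy": 0,"wz": 0,"gripper": 0.3},{"tx": 0,"ty": 0,"tz": 62,"wx": 0,"wy": 0,"wz": 0,"gripper": 0.3}])

```text
time: 36.03
position: [0.465, -0.0936, 0.0438]
tool_rot: [-2.532, -1.855, 0.002]
ft_force: [-0.9, -0.6, -1.9]
grip_width: 0.405
grip_force: 12.0
```

Call:
jog_arm(increments=[{"tx": 0,"ty": 0,"tz": 4,"wx": 0,"wy": 0,"wz": 0,"gripper": 0.3},{"tx": 0,"ty": 0,"tz": 9,"wx": 0,"wy": 0,"wz": 0,"gripper": 0.3},{"tx": 0,"ty": 0,"tz": 14,"wx": 0,"wy": 0,"wz": 0,"gripper": 0.3},{"tx": 0,"ty": 0,"tz": 17,"wx": 0,"wy": 0,"wz": 0,"gripper": 0.3},{"tx": 0,"ty": 0,"tz": 17,"wx": 0,"wy": 0,"wz": 0,"gripper": 0.3}])

```text
time: 36.45
position: [0.4665, -0.0954, 0.0287]
tool_rot: [-2.536, -1.854, 0.0]
ft_force: [-0.4, -0.1, -0.4]
grip_width: 0.409
grip_force: 12.0
```

Call:
jog_arm(increments=[{"tx": 0,"ty": 0,"tz": 0,"wx": 0,"wy": 0,"wz": 0,"gripper": 0.3},{"tx": 0,"ty": 0,"tz": 0,"wx": 0,"wy": 0,"wz": 0,"gripper": 0.3},{"tx": 0,"ty": 0,"tz": 0,"wx": 0,"wy": 0,"wz": 0,"gripper": 0.3},{"tx": 0,"ty": 0,"tz": 0,"wx": 0,"wy": 0,"wz": 0,"gripper": 0.3},{"tx": 0,"ty": 0,"tz": 0,"wx": 0,"wy": 0,"wz": 0,"gripper": 0.3}])

```text
time: 36.87
position: [0.4667, -0.0956, 0.0291]
tool_rot: [2.536, 1.854, 0.0]
ft_force: [-0.8, -0.6, -1.3]
grip_width: 0.403
grip_force: 12.0
```

Run:
```python
from h import *
s=ctrl.get_state();print(s['time'],s['position'],s['grip_width'],s['grip_force'])
print(jog([.4666,-.0955,.025],-.308))
```

```text
36.8667 [ 0.46666096 -0.09561945  0.02906242] 0.40277705686274373 12.001164500579762
[[0.1, -0.1, 4.1], [0.0, 0.0, -0.0], [0.0, -0.001, 3.141]]
```

Down 4.4 mm, release, retreat.

Call:
jog_arm(increments=[{"tx": 0,"ty": 0,"tz": 2,"wx": 0,"wy": 0,"wz": 0,"gripper": 0.3},{"tx": 0,"ty": 0,"tz": 3.5,"wx": 0,"wy": 0,"wz": 0,"gripper": 0.3},{"tx": 0,"ty": 0,"tz": 4.4,"wx": 0,"wy": 0,"wz": 0,"gripper": 0.3},{"tx": 0,"ty": 0,"tz": 4.4,"wx": 0,"wy": 0,"wz": 0,"gripper": 0.3},{"tx": 0,"ty": 0,"tz": 4.4,"wx": 0,"wy": 0,"wz": 0,"gripper": 0.3}])

```text
time: 37.28
position: [0.4665, -0.0955, 0.0247]
tool_rot: [2.536, 1.854, -0.0]
ft_force: [-1.2, 1.3, 3.8]
grip_width: 0.4
grip_force: 12.0
```

Call:
jog_arm(increments=[{"tx": 0,"ty": 0,"tz": 0,"wx": 0,"wy": 0,"wz": 0,"gripper": 0.45},{"tx": 0,"ty": 0,"tz": 0,"wx": 0,"wy": 0,"wz": 0,"gripper": 0.6},{"tx": 0,"ty": 0,"tz": 0,"wx": 0,"wy": 0,"wz": 0,"gripper": 0.8},{"tx": 0,"ty": 0,"tz": 0,"wx": 0,"wy": 0,"wz": 0,"gripper": 1},{"tx": 0,"ty": 0,"tz": 0,"wx": 0,"wy": 0,"wz": 0,"gripper": 1}])

```text
time: 37.7
position: [0.4665, -0.0955, 0.0243]
tool_rot: [2.536, 1.854, -0.0]
ft_force: [0.8, -0.7, -0.3]
grip_width: 0.666
grip_force: 0.0
```

Call:
jog_arm(increments=[{"tx": 0,"ty": 0,"tz": 0,"wx": 0,"wy": 0,"wz": 0,"gripper": 1},{"tx": 0,"ty": 0,"tz": -15,"wx": 0,"wy": 0,"wz": 0,"gripper": 1},{"tx": 0,"ty": 0,"tz": -45,"wx": 0,"wy": 0,"wz": 0,"gripper": 1},{"tx": 0,"ty": 0,"tz": -80,"wx": 0,"wy": 0,"wz": 0,"gripper": 1},{"tx": 0,"ty": 0,"tz": -110,"wx": 0,"wy": 0,"wz": 0,"gripper": 1}])

```text
time: 38.12
position: [0.4664, -0.0953, 0.136]
tool_rot: [-2.536, -1.855, -0.0]
ft_force: [1.0, -0.2, -0.2]
grip_width: 0.978
grip_force: 0.0
```

Run:
```python
from h import *
locate('wool_tub',['top','side'],.003);locate('wool_tub',['top','side'],.003)
s=ctrl.get_state();print(s['time'],s['position'])
print(jog([.4557,.198,.13],-.308))
```

```text
wool_tub top 0.9 [0.4577 0.1988] [ 1.2 -0.8 -1.2  0.8]
wool_tub side 0.86 [0.4539 0.1947] [ 0.8 -0.9 -0.8  0.9]
wool_tub top 0.84 [0.4584 0.1972] [ 0.6  0.5 -0.6 -0.5]
wool_tub side 0.76 [0.4492 0.1948] [ 0.4 -0.9 -0.4  0.9]
38.5167 [ 0.46539684 -0.09525595  0.13291311]
[[276.5, -98.1, 3.2], [-0.003, 0.0, 0.0], [-0.0, -0.005, -3.141]]
```

Call:
jog_arm(increments=[{"tx": 10,"ty": -3.5,"tz": 0,"wx": 0,"wy": 0,"wz": 0,"gripper": 1},{"tx": 35,"ty": -12.5,"tz": 0,"wx": 0,"wy": 0,"wz": 0,"gripper": 1},{"tx": 65,"ty": -23,"tz": 0,"wx": 0,"wy": 0,"wz": 0,"gripper": 1},{"tx": 98,"ty": -35,"tz": 0,"wx": 0,"wy": 0,"wz": 0,"gripper": 1},{"tx": 130,"ty": -46,"tz": 0,"wx": 0,"wy": 0,"wz": 0,"gripper": 1}])

```text
time: 38.93
position: [0.4611, 0.0446, 0.1338]
tool_rot: [-2.535, -1.853, 0.001]
ft_force: [-0.1, 0.3, 0.3]
grip_width: 0.999
grip_force: 0.0
```

Call:
jog_arm(increments=[{"tx": 32,"ty": -11.5,"tz": 0,"wx": 0,"wy": 0,"wz": 0,"gripper": 1},{"tx": 65,"ty": -23,"tz": 0,"wx": 0,"wy": 0,"wz": 0,"gripper": 1},{"tx": 100,"ty": -36,"tz": 0,"wx": 0,"wy": 0,"wz": 0,"gripper": 1},{"tx": 128,"ty": -45,"tz": 0,"wx": 0,"wy": 0,"wz": 0,"gripper": 1},{"tx": 145.5,"ty": -51.5,"tz": 0,"wx": 0,"wy": 0,"wz": 0,"gripper": 1}])

```text
time: 39.35
position: [0.4554, 0.2014, 0.1341]
tool_rot: [-2.53, -1.859, -0.001]
ft_force: [0.4, -0.8, 0.1]
grip_width: 0.999
grip_force: 0.0
```

Call:
jog_arm(increments=[{"tx": 0,"ty": 0,"tz": 10,"wx": 0,"wy": 0,"wz": 0,"gripper": 1},{"tx": 0,"ty": 0,"tz": 30,"wx": 0,"wy": 0,"wz": 0,"gripper": 1},{"tx": 0,"ty": 0,"tz": 55,"wx": 0,"wy": 0,"wz": 0,"gripper": 1},{"tx": 0,"ty": 0,"tz": 75,"wx": 0,"wy": 0,"wz": 0,"gripper": 1},{"tx": 0,"ty": 0,"tz": 90,"wx": 0,"wy": 0,"wz": 0,"gripper": 1}])

```text
time: 39.77
position: [0.4552, 0.1958, 0.0417]
tool_rot: [-2.535, -1.854, 0.006]
ft_force: [0.3, -0.1, 0.3]
grip_width: 1.0
grip_force: 0.0
```

Run:
```python
from h import *
import time
for i in range(3): locate('wool_tub',['wrist'],.003)
im=vision.get_image('wrist');cv2.imwrite('pics/w10.png',im['color'])
s=ctrl.get_state();print(s['time'],s['position'])
print(jog([.4550,.1978,.0055],-.308))
```

```text
wool_tub wrist 0.93 [0.454  0.1971] [-0.8 -1.5  0.8  1.6]
wool_tub wrist 0.79 [0.4534 0.1977] [ 0.2 -0.8 -0.2  0.8]
wool_tub wrist 0.7 [0.4541 0.1987] [-1.8 -2.   1.8  2.2]
40.1167 [0.4579467  0.19683921 0.045484  ]
[[-0.0, -3.2, 40.0], [0.002, -0.001, -0.0], [-0.001, -0.003, 3.141]]
```

View pics/w10.png

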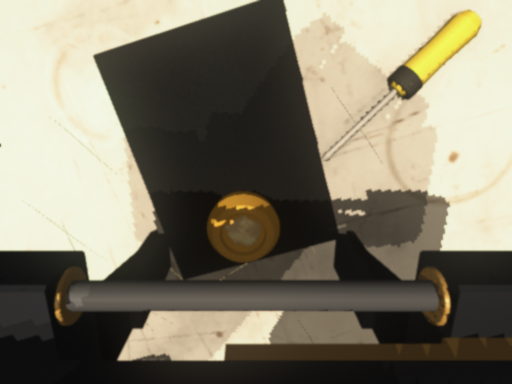

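The tub sits upright at (243,228), a little left of the finger centre at 252, so I correct ty by -3 mm. Then I go down in steps and grip.

Call:
jog_arm(increments=[{"tx": 0,"ty": -3,"tz": 8,"wx": 0,"wy": 0,"wz": 0,"gripper": 1},{"tx": 0,"ty": -3,"tz": 18,"wx": 0,"wy": 0,"wz": 0,"gripper": 1},{"tx": 0,"ty": -3,"tz": 27,"wx": 0,"wy": 0,"wz": 0,"gripper": 1},{"tx": 0,"ty": -3,"tz": 33,"wx": 0,"wy": 0,"wz": 0,"gripper": 1},{"tx": 0,"ty": -3,"tz": 36,"wx": 0,"wy": 0,"wz": 0,"gripper": 1}])

```text
time: 40.53
position: [0.4532, 0.1971, 0.0069]
tool_rot: [-2.535, -1.854, 0.003]
ft_force: [-0.7, -0.4, -0.3]
grip_width: 0.999
grip_force: 0.0
```

Call:
jog_arm(increments=[{"tx": 0,"ty": 0,"tz": 0,"wx": 0,"wy": 0,"wz": 0,"gripper": 1},{"tx": 0,"ty": 0,"tz": 0,"wx": 0,"wy": 0,"wz": 0,"gripper": 1},{"tx": 0,"ty": 0,"tz": 0,"wx": 0,"wy": 0,"wz": 0,"gripper": 1},{"tx": 0,"ty": 0,"tz": 0,"wx": 0,"wy": 0,"wz": 0,"gripper": 1},{"tx": 0,"ty": 0,"tz": 0,"wx": 0,"wy": 0,"wz": 0,"gripper": 1}])

```text
time: 40.95
position: [0.4546, 0.1976, 0.0087]
tool_rot: [2.536, 1.854, 0.001]
ft_force: [0.7, 0.2, 0.3]
grip_width: 0.998
grip_force: 0.0
```

Run:
```python
from h import *
print(ctrl.get_state()['position'],jog([.4542,.1978,.0055],-.308))
```

```text
[0.4545802  0.19755298 0.00873853] [[0.1, -0.4, 3.2], [0.001, -0.0, -0.0], [-0.0, -0.001, 3.142]]
```

Call:
jog_arm(increments=[{"tx": 0,"ty": 0,"tz": 1.5,"wx": 0,"wy": 0,"wz": 0,"gripper": 0.9},{"tx": 0,"ty": 0,"tz": 3,"wx": 0,"wy": 0,"wz": 0,"gripper": 0.7},{"tx": 0,"ty": 0,"tz": 3.4,"wx": 0,"wy": 0,"wz": 0,"gripper": 0.6},{"tx": 0,"ty": 0,"tz": 3.4,"wx": 0,"wy": 0,"wz": 0,"gripper": 0.5},{"tx": 0,"ty": 0,"tz": 3.4,"wx": 0,"wy": 0,"wz": 0,"gripper": 0.4}], grip_force=10)

```text
time: 41.37
position: [0.4542, 0.1975, 0.0049]
tool_rot: [-2.536, -1.855, 0.0]
ft_force: [-0.4, -0.1, 0.2]
grip_width: 0.71
grip_force: 0.0
```

Call:
jog_arm(increments=[{"tx": 0,"ty": 0,"tz": 0,"wx": 0,"wy": 0,"wz": 0,"gripper": 0.35},{"tx": 0,"ty": 0,"tz": 0,"wx": 0,"wy": 0,"wz": 0,"gripper": 0.35},{"tx": 0,"ty": 0,"tz": 0,"wx": 0,"wy": 0,"wz": 0,"gripper": 0.35},{"tx": 0,"ty": 0,"tz": 0,"wx": 0,"wy": 0,"wz": 0,"gripper": 0.35},{"tx": 0,"ty": 0,"tz": 0,"wx": 0,"wy": 0,"wz": 0,"gripper": 0.35}])

```text
time: 41.78
position: [0.4542, 0.1975, 0.005]
tool_rot: [2.536, 1.854, -0.0]
ft_force: [-0.2, -0.4, -0.1]
grip_width: 0.475
grip_force: 10.0
```

Call:
jog_arm(increments=[{"tx": 0,"ty": 0,"tz": 0,"wx": 0,"wy": 0,"wz": 0,"gripper": 0.35},{"tx": 0,"ty": 0,"tz": 0,"wx": 0,"wy": 0,"wz": 0,"gripper": 0.35},{"tx": 0,"ty": 0,"tz": 0,"wx": 0,"wy": 0,"wz": 0,"gripper": 0.35},{"tx": 0,"ty": 0,"tz": 0,"wx": 0,"wy": 0,"wz": 0,"gripper": 0.35},{"tx": 0,"ty": 0,"tz": 0,"wx": 0,"wy": 0,"wz": 0,"gripper": 0.35}])

```text
time: 42.2
position: [0.4542, 0.1975, 0.005]
tool_rot: [2.536, 1.854, -0.0]
ft_force: [-0.0, 0.3, 0.1]
grip_width: 0.47
grip_force: 10.0
```

Run:
```python
from h import *
s=ctrl.get_state();print(s['time'],s['position'],s['grip_width'],s['grip_force'])
print(jog([.5001,.0130,.0075],-.308))
```

```text
42.2 [0.45422945 0.19753941 0.00502642] 0.4700515127152629 10.000090779303719
[[-162.0, 99.6, -2.5], [-0.0, 0.0, 0.0], [-0.0, -0.0, -3.142]]
```

Call:
jog_arm(increments=[{"tx": 0,"ty": 0,"tz": -8,"wx": 0,"wy": 0,"wz": 0,"gripper": 0.35},{"tx": 0,"ty": 0,"tz": -22,"wx": 0,"wy": 0,"wz": 0,"gripper": 0.35},{"tx": 0,"ty": 0,"tz": -42,"wx": 0,"wy": 0,"wz": 0,"gripper": 0.35},{"tx": 0,"ty": 0,"tz": -62,"wx": 0,"wy": 0,"wz": 0,"gripper": 0.35},{"tx": 0,"ty": 0,"tz": -75,"wx": 0,"wy": 0,"wz": 0,"gripper": 0.35}])

```text
time: 42.62
position: [0.455, 0.1979, 0.0822]
tool_rot: [2.535, 1.854, 0.003]
ft_force: [0.6, 0.8, -0.0]
grip_width: 0.471
grip_force: 10.0
```

Call:
jog_arm(increments=[{"tx": -6,"ty": 4,"tz": 0,"wx": 0,"wy": 0,"wz": 0,"gripper": 0.35},{"tx": -18,"ty": 11,"tz": 0,"wx": 0,"wy": 0,"wz": 0,"gripper": 0.35},{"tx": -34,"ty": 21,"tz": 0,"wx": 0,"wy": 0,"wz": 0,"gripper": 0.35},{"tx": -54,"ty": 33,"tz": 0,"wx": 0,"wy": 0,"wz": 0,"gripper": 0.35},{"tx": -74,"ty": 45.6,"tz": 0,"wx": 0,"wy": 0,"wz": 0,"gripper": 0.35}])

```text
time: 43.03
position: [0.4748, 0.1118, 0.0794]
tool_rot: [-2.535, -1.855, 0.002]
ft_force: [0.1, 0.8, -1.1]
grip_width: 0.471
grip_force: 10.0
```

Call:
jog_arm(increments=[{"tx": -20,"ty": 12.3,"tz": 0,"wx": 0,"wy": 0,"wz": 0,"gripper": 0.35},{"tx": -40,"ty": 24.6,"tz": 0,"wx": 0,"wy": 0,"wz": 0,"gripper": 0.35},{"tx": -60,"ty": 37,"tz": 0,"wx": 0,"wy": 0,"wz": 0,"gripper": 0.35},{"tx": -76,"ty": 47,"tz": 0,"wx": 0,"wy": 0,"wz": 0,"gripper": 0.35},{"tx": -88,"ty": 54,"tz": 0,"wx": 0,"wy": 0,"wz": 0,"gripper": 0.35}])

```text
time: 43.45
position: [0.4998, 0.0098, 0.0792]
tool_rot: [2.538, 1.851, -0.002]
ft_force: [0.8, -0.4, -0.6]
grip_width: 0.472
grip_force: 10.0
```

Call:
jog_arm(increments=[{"tx": 0,"ty": 0,"tz": 0,"wx": 0,"wy": 0,"wz": 0,"gripper": 0.35},{"tx": 0,"ty": 0,"tz": 10,"wx": 0,"wy": 0,"wz": 0,"gripper": 0.35},{"tx": 0,"ty": 0,"tz": 28,"wx": 0,"wy": 0,"wz": 0,"gripper": 0.35},{"tx": 0,"ty": 0,"tz": 46,"wx": 0,"wy": 0,"wz": 0,"gripper": 0.35},{"tx": 0,"ty": 0,"tz": 56,"wx": 0,"wy": 0,"wz": 0,"gripper": 0.35}])

```text
time: 43.87
position: [0.498, 0.0144, 0.0215]
tool_rot: [-2.532, -1.856, 0.004]
ft_force: [0.3, -0.8, -1.3]
grip_width: 0.472
grip_force: 10.0
```

Call:
jog_arm(increments=[{"tx": 0,"ty": 0,"tz": 5,"wx": 0,"wy": 0,"wz": 0,"gripper": 0.35},{"tx": 0,"ty": 0,"tz": 10,"wx": 0,"wy": 0,"wz": 0,"gripper": 0.35},{"tx": 0,"ty": 0,"tz": 12,"wx": 0,"wy": 0,"wz": 0,"gripper": 0.35},{"tx": 0,"ty": 0,"tz": 12,"wx": 0,"wy": 0,"wz": 0,"gripper": 0.35},{"tx": 0,"ty": 0,"tz": 12,"wx": 0,"wy": 0,"wz": 0,"gripper": 0.35}])

```text
time: 44.28
position: [0.5006, 0.0131, 0.0126]
tool_rot: [2.535, 1.854, 0.001]
ft_force: [0.8, 1.4, -1.4]
grip_width: 0.472
grip_force: 10.0
```

Call:
jog_arm(increments=[{"tx": 0,"ty": 0,"tz": 0,"wx": 0,"wy": 0,"wz": 0,"gripper": 0.35},{"tx": 0,"ty": 0,"tz": 0,"wx": 0,"wy": 0,"wz": 0,"gripper": 0.35},{"tx": 0,"ty": 0,"tz": 0,"wx": 0,"wy": 0,"wz": 0,"gripper": 0.35},{"tx": 0,"ty": 0,"tz": 0,"wx": 0,"wy": 0,"wz": 0,"gripper": 0.35},{"tx": 0,"ty": 0,"tz": 0,"wx": 0,"wy": 0,"wz": 0,"gripper": 0.35}])

```text
time: 44.7
position: [0.5002, 0.0128, 0.0122]
tool_rot: [2.536, 1.854, 0.0]
ft_force: [-0.1, -0.1, -0.8]
grip_width: 0.47
grip_force: 10.0
```

Run:
```python
from h import *
s=ctrl.get_state();print(s['time'],s['position'],s['grip_width'],s['grip_force'])
print(jog([.5001,.0130,.0075],-.308))
```

```text
44.7 [0.50017293 0.01281718 0.01217843] 0.47015102015928634 9.999973921876517
[[0.2, -0.1, 4.7], [0.0, 0.0, -0.0], [0.0, -0.001, 3.141]]
```

Call:
jog_arm(increments=[{"tx": 0,"ty": 0,"tz": 2,"wx": 0,"wy": 0,"wz": 0,"gripper": 0.35},{"tx": 0,"ty": 0,"tz": 4,"wx": 0,"wy": 0,"wz": 0,"gripper": 0.35},{"tx": 0,"ty": 0,"tz": 5,"wx": 0,"wy": 0,"wz": 0,"gripper": 0.35},{"tx": 0,"ty": 0,"tz": 5,"wx": 0,"wy": 0,"wz": 0,"gripper": 0.35},{"tx": 0,"ty": 0,"tz": 5,"wx": 0,"wy": 0,"wz": 0,"gripper": 0.35}])

```text
time: 45.12
position: [0.4999, 0.0129, 0.007]
tool_rot: [-2.536, -1.854, 0.001]
ft_force: [-1.0, 0.2, 2.0]
grip_width: 0.474
grip_force: 10.0
```

Call:
jog_arm(increments=[{"tx": 0,"ty": 0,"tz": 0,"wx": 0,"wy": 0,"wz": 0,"gripper": 0.5},{"tx": 0,"ty": 0,"tz": 0,"wx": 0,"wy": 0,"wz": 0,"gripper": 0.6},{"tx": 0,"ty": 0,"tz": 0,"wx": 0,"wy": 0,"wz": 0,"gripper": 0.8},{"tx": 0,"ty": 0,"tz": 0,"wx": 0,"wy": 0,"wz": 0,"gripper": 0.9},{"tx": 0,"ty": 0,"tz": 0,"wx": 0,"wy": 0,"wz": 0,"gripper": 0.9}])

```text
time: 45.53
position: [0.5001, 0.0129, 0.007]
tool_rot: [2.536, 1.854, 0.0]
ft_force: [0.3, -0.4, -0.8]
grip_width: 0.713
grip_force: 0.0
```

Call:
jog_arm(increments=[{"tx": 0,"ty": 0,"tz": 0,"wx": 0,"wy": 0,"wz": 0,"gripper": 0.9},{"tx": 0,"ty": 0,"tz": -15,"wx": 0,"wy": 0,"wz": 0,"gripper": 0.9},{"tx": 0,"ty": 0,"tz": -45,"wx": 0,"wy": 0,"wz": 0,"gripper": 0.9},{"tx": 0,"ty": 0,"tz": -80,"wx": 0,"wy": 0,"wz": 0,"gripper": 0.9},{"tx": 0,"ty": 0,"tz": -115,"wx": 0,"wy": 0,"wz": 0,"gripper": 0.9}])

```text
time: 45.95
position: [0.4993, 0.0131, 0.1229]
tool_rot: [-2.534, -1.854, 0.002]
ft_force: [0.9, -0.7, 0.5]
grip_width: 0.898
grip_force: 0.0
```

Call:
jog_arm(increments=[{"tx": 30,"ty": -10,"tz": 0,"wx": 0,"wy": 0,"wz": 0,"gripper": 0.9},{"tx": 60,"ty": -20,"tz": 0,"wx": 0,"wy": 0,"wz": 0,"gripper": 0.9},{"tx": 95,"ty": -32,"tz": 0,"wx": 0,"wy": 0,"wz": 0,"gripper": 0.9},{"tx": 130,"ty": -43,"tz": 0,"wx": 0,"wy": 0,"wz": 0,"gripper": 0.9},{"tx": 160,"ty": -53,"tz": 0,"wx": 0,"wy": 0,"wz": 0,"gripper": 0.9}])

```text
time: 46.37
position: [0.4978, 0.1838, 0.1224]
tool_rot: [2.535, 1.855, 0.002]
ft_force: [0.2, -0.2, -0.2]
grip_width: 0.897
grip_force: 0.0
```

Call:
jog_arm(increments=[{"tx": 30,"ty": -10,"tz": 0,"wx": 0,"wy": 0,"wz": 0,"gripper": 0.9},{"tx": 60,"ty": -20,"tz": 0,"wx": 0,"wy": 0,"wz": 0,"gripper": 0.9},{"tx": 85,"ty": -29,"tz": 0,"wx": 0,"wy": 0,"wz": 0,"gripper": 0.9},{"tx": 100,"ty": -34,"tz": 0,"wx": 0,"wy": 0,"wz": 0,"gripper": 0.9},{"tx": 100,"ty": -34,"tz": 0,"wx": 0,"wy": 0,"wz": 0,"gripper": 0.9}])

```text
time: 46.78
position: [0.4943, 0.2921, 0.1222]
tool_rot: [-2.528, -1.861, -0.003]
ft_force: [-1.1, -0.1, -0.4]
grip_width: 0.9
grip_force: 0.0
```

Run:
```python
from h import *
for t in ('cleaner_bottle','wool_tub'):
    for i in range(3): locate(t,['top','side'],.005)
for i in range(2): locate('solder_spool',['top'],.006)
a=vision.get_image('top')['color'][140:250,100:420]
cv2.imwrite('pics/t11.png',cv2.resize(a,None,fx=2.5,fy=2.5,interpolation=2))
print(ctrl.get_state()['position'])
```

```text
cleaner_bottle top 0.72 [ 0.4679 -0.0952] [ 0.3 -0.3 -0.3  0.3]
cleaner_bottle side 0.69 [ 0.4592 -0.0781] [-1.6 -8.2  1.5  8.4]
cleaner_bottle top 0.8 [ 0.468  -0.0921] [-1.4 -0.4  1.3  0.4]
cleaner_bottle side 0.46 [ 0.4568 -0.0805] [-0.1 -9.   0.1  9.2]
cleaner_bottle top 0.75 [ 0.4677 -0.0943] [-0.1  1.   0.1 -1. ]
cleaner_bottle top 0.36 [0.4537 0.2367] [ 22.8  17.2 -24.9 -17.6]
cleaner_bottle side 0.68 [ 0.4592 -0.0805] [-0.1 -9.   0.1  9.2]
wool_tub top 0.83 [0.5063 0.0128] [ 0.6 -0.4 -0.6  0.4]
wool_tub side 0.51 [0.5014 0.0118] [ 0.7  0.9 -0.7 -0.9]
wool_tub top 0.51 [0.5053 0.0135] [ 1.5 -0.3 -1.5  0.3]
wool_tub side 0.7 [0.5026 0.011 ] [-0.9 -0.2  0.9  0.2]
wool_tub top 0.53 [0.5063 0.0151] [-0.2  0.6  0.2 -0.6]
wool_tub side 0.64 [0.4989 0.012 ] [ 1.5  0.8 -1.5 -0.8]
solder_spool top 0.61 [ 0.4794 -0.2765] [-1.1  2.4  1.  -2.4]
solder_spool top 0.78 [ 0.484  -0.2735] [-0.3  0.6  0.3 -0.6]
solder_spool top 0.44 [ 0.4762 -0.0371] [ 38.3  20.9 -37.  -20.9]
[0.4959641  0.28706364 0.12200638]
```

View pics/t11.png

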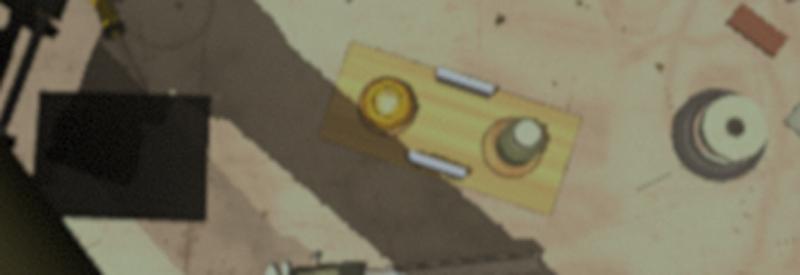

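The picture shows the tub at (387,103), the bottle at (522,140) and the reel at (735,127). The tub and bottle are within about 4 mm of their start and the reel is about 5 mm off the pad's centre. I hand in.

```bash
python3 -c "
from bench import ctrl
print(ctrl.close_job())"
```

```text
the job is handed in; nothing more can be done
None
```

The job is handed in (it returned no verdict): the reel lies on the steel pad about 5 mm off centre, and the bottle and tub stand upright in the caddy within about 4 mm of their starting spots.

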